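# Face up the grease tin in the store's wire rack

## Robot

A 6-joint arm with a two-finger parallel gripper is mounted at the origin on the work surface. World frame = base frame: x ahead of the robot, y to its left, z up, the work surface at z = 0. Lengths are in m, angles in rad, forces in N, time in s.
With the tool pointing down it reaches from about 0.25 to 0.725 m from the base axis. Payload 4 kg.
Tool frame: the origin (TCP) lies between the finger pads; the fingertips stand 8 mm ahead of it and the grasp point (between the pads) lies 11 mm behind it (bot.tip_reach is the distance from the TCP to the fingertips, in m); z points along the fingers, y is the line along which they close (so a half turn about z gives the same grasp; the last joint's range is limited). The gripper opens to 85 mm and grips with 20 to 120 N. Pads are 22 mm wide; open, the fingers measure 114 mm over their backs; the gripper's body (76 mm by 85 mm) begins 54 mm behind the grasp point. The pads swing forward as they close: fully open they stand 13 mm farther back than shut.
Start: joints at [-1.21, 0.241, 0.005, 1.335, 0, 1.571], TCP at [0.177, -0.468, 0.239] pointing down, gripper open.
Joint ranges: [-2.72, 2.72], [-1.05, 1.87], [-1.09, 1.28], [-1.99, 2.15], [-1.42, 1.44], [-3.14, 3.14]. Speed limits (rad/s): [2.79, 2.79, 3.14, 3.14, 3.14, 3.14].

## Interface

Orientations are given as a unit quaternion [x, y, z, w].
In Python, from workcell import bot gives the robot as it stands.
- The arm moves only by the tool move_arm, never from a script. Its argument "deltas" is a list of rows, each a list of 7 numbers: the opening, from 0 (shut) to 1 (fully open), then the shift along the tool's x, y, z in mm, then the turn, a rotation vector about the tool's x, y, z in degrees. In form: [[gripper, tx, ty, tz, ax, ay, az], ...]. A call has 1 to 10 rows; each row shifts and turns the commanded pose from where the row before left it, along the tool's axes as they then stand; what a row does not reach is not made up. A row lasts 1/12 s, in which the tool goes at most 41.7 mm and 7.16 degrees, less where a joint would pass 70% of its speed; a pose out of reach is approached as far as the arm can. A call is refused whole if a number of a shift passes 41.7 or a number of a turn 7.16, either way. A call with a gripper value outside its range is refused whole. The fingers move at their own pace and stop on an object; the grip force is fixed at half the most. Time passes only in rows, so rows that do not move let the fingers close. It gives the time, the measured TCP pose, the force, the opening and the grip force at its end, in the units of the state.
- bot.get_obs(): the state, without advancing time (a new reading comes with each control period).
- bot.camera(name): name is "side" or "top" or "wrist"; returns the picture (400x640x3 uint8, blue, green, red); there is no depth.
- bot.calibration(name): a dict with "K" (3x3 intrinsics, pixels), "position" and "orientation" of the camera in the world. Camera axes: x right, y down, z forward; pixel columns grow to the right and rows downward; lengths in m; the calibration is good to about 2 mm. A picture is of the moment at which its call begins: read the wrist's pose just before it. calibration takes no time and is no camera call; for the wrist camera it gives the pose at the moment of the call.
- bot.job_done(): hands the job in; it is judged then, once.
Trained networks look in the newest picture that a camera, given by its name, has taken for a name from the list of things; names that differ only in an ending like _2 or _b are one class to them, and where a whole thing is asked for, a point or a joint stands for the part that bears it (a point fixed in the world has none). Each returns a list of dicts, best first, with "conf" (0 to 1); they miss things now and then, are a little off and sometimes report something else, mostly with a low value. They report only what shows in the picture. A call takes as long as a camera call.
- bot.outline_of(query, camera): "pixels" (400x640 bool, what is visible of it) and "rect" ([left, top, width, height] in pixels, round what is visible of it).
The state is a dict: "clock": time; "joint_pos": joint angles; "joint_vel": joint speeds; "tau": joint torques, N m; "eef_pos": TCP position; "tool_rot": TCP orientation; "ft_force": force on the tool from outside, world axes, zero at the start; "ft_torque": the same for the moment, N m; "grip_width": finger opening in m; "grasp_force": force on a finger pad.
Only numpy, scipy, OpenCV 4.12 (cv2) and the standard library are available. Lean on these libraries where they do the work, as an engineer would, in place of code of your own. Each camera call takes 0.05 s, during which the arm holds its last target. There are 200 camera calls.

## Task

One grease tin has been put back carelessly: it stands out of the middle bay of the wire rack with its label turned away. Slide it home until it rests against the rack's back rails, and roll it by its edge with a fingertip until its label faces straight out of the front of the rack, like its two neighbours. Go gently: the sheet metal dents if you press hard, the tin must stay upright, and the neighbours, the oil bottle and the brush stay as they are.

Things in the scene. Friction and masses are not known exactly. Their poses are not given: they have to be found in the camera images.
- tin: the grease tin to face up: bare steel, flat lid, 118 mm tall, 0.38 to 0.65 kg, loose, too wide to grip. It has been dropped and is out of round: 103 mm across one way, 100 mm across the other. Origin: centre of its underside; z up its axis; its own -x points at the middle of its label. Thin sheet: 15 N of finger force dents it; 5 to 9 N pressed on its side turn it by friction
- tin_label (a point): the middle of that tin's label on its side wall, 51 mm from the axis, 55 mm above its underside. The label is a light paper panel 120 degrees wide with a black band and diamond; a light paper seal 18 mm wide runs from the lid's centre over the edge down to the label's middle, so the side the label is on shows from above
- rack: white plastic-coated wire rack, fixed: deck 225 x 386 x 4 mm with three bays at 122 mm pitch. Origin: on the bench at the middle bay's home place; x points to the rack's back (front is -x), y to the left bay, z up. Two back rails, 10 mm wires at 35 and 105 mm height with axis at x = 56.5 mm, stop the tin at x = 0 to 1.5 mm, as it is turned. The coating is slippery (friction 0.1)
- bay (a point): deck surface above the rack's origin, 4 mm above the bench; axes as the rack's. The deck reaches 155 mm forward of it. Hoops of 10 mm wire, 110 mm high, stand between the bays at y = -61 and 61 mm (and at the rack's ends, y = -183 and 183 mm), from the back rails forward to x = -21 mm; they leave the tin 4.5 to 6 mm of play to each side
- tin_left: neighbour tin of the same make, round, 104 mm diameter, 118 mm tall, in the bay at y = +122 mm of the rack, home and with its label to the front. Leave it
- tin_left_label (a point): the middle of the left neighbour's label
- tin_right: neighbour tin, round, 104 mm diameter, 118 mm tall, in the bay at y = -122 mm, home and with its label to the front. Leave it
- tin_right_label (a point): the middle of the right neighbour's label
- oil_bottle: white oil bottle with a black cap, 52 mm diameter, 150 mm tall, standing on the bench to the left of the rack. Leave it
- brush: small wooden cleaning brush, 190 mm long, lying on the bench to the right of the rack. Leave it

How it is judged:
By the outcome, as a careful person would: the job done as asked, in the order asked, and still so for the second after the job is handed in, with the robot touching nothing.
It also fails if it takes over 72 s, if anything falls off the work surface, if the arm or the gripper's body presses on something with over 40 N, if the wrist force passes 120 N, or if a joint passes its speed limit or range.

## Working session

There is one attempt and no reset: what is moved stays moved. The work goes in short steps, Python scripts to look and compute and a tool call to move; the robot and the scene stay as the last step left them, time stands still between calls to the robot, and variables do not carry over. Pictures are saved under pics/ and viewed, at most 10 in all, crops included, and the job is handed in when it is done.

Besides the shell and the picture viewer there is one more tool, called after "Call:" as a command line: name --pt "numbers of a row" for each row, then --argument value for the rest. move_arm: Moves the arm, as the interface text tells. Its arguments: {"type":"object","properties":{"deltas":{"type":"array","items":{"type":"array","items":{"type":"number"}}}},"required":["deltas"]}

```bash
mkdir -p pics; cat > h.py <<'E'
import numpy as np, cv2
from scipy.spatial.transform import Rotation as R
from workcell import bot
def ray(cal,u,v):
    K=np.array(cal["K"]);d=np.linalg.solve(K,[u,v,1.]);return np.array(cal["position"]),R.from_quat(cal["orientation"]).apply(d)
def onz(cal,u,v,z):
    p,d=ray(cal,u,v);return p+d*(z-p[2])/d[2]
def proj(cal,P):
    q=R.from_quat(cal["orientation"]).inv().apply(np.atleast_2d(P)-np.array(cal["position"]));q=q@np.array(cal["K"]).T;return q[:,:2]/q[:,2:]
E
python3 - <<'E'
from h import *
for c in("top","side"):
    cv2.imwrite(f"pics/{c}0.png",bot.camera(c));k=bot.calibration(c);print(c,k)
    for q in("tin","tin_left","tin_right","tin_label","rack"):
        for o in bot.outline_of(q,c)[:3]:print(q,o["conf"],o["rect"])
o=bot.get_obs();print(o)
E
```

```text
top {'K': array([[411.49167524,   0.        , 322.27954003],
       [  0.        , 411.49167524, 199.13564577],
       [  0.        ,   0.        ,   1.        ]]), 'position': array([0.48439052, 0.04803577, 1.20340682]), 'orientation': array([ 0.70738434, -0.70317245,  0.05076042, -0.05078671])}
tin 0.73 [323.7, 204.4, 38.7, 40.8]
tin 0.29 [245.8, 186.7, 26.6, 20.6]
tin_left 0.94 [287.7, 170.4, 35.9, 45.8]
tin_left 0.23 [439.0, 184.2, 30.1, 64.0]
tin_right 0.73 [370.6, 189.9, 46.9, 37.8]
tin_label 0.67 [327.7, 208.9, 32.0, 39.6]
rack 0.74 [372.3, 186.1, 41.5, 43.8]
rack 0.64 [276.2, 165.0, 147.9, 104.3]
side {'K': array([[429.84298112,   0.        , 320.57925521],
       [  0.        , 429.84298112, 200.97287699],
       [  0.        ,   0.        ,   1.        ]]), 'position': array([0.19800708, 0.70119677, 0.90859586]), 'orientation': array([-0.25961021,  0.89520734, -0.34817654,  0.09989718])}
tin 0.59 [321.3, 164.3, 41.9, 58.7]
tin_left 0.79 [271.9, 175.8, 42.3, 56.9]
tin_right 0.64 [331.7, 132.1, 42.1, 48.8]
tin_label 0.71 [325.5, 161.8, 41.1, 59.8]
rack 0.63 [258.7, 127.0, 146.0, 141.3]
rack 0.28 [275.1, 176.2, 39.6, 59.3]
{'clock': 0.6, 'joint_pos': array([-1.21000820e+00,  2.40611447e-01,  5.00897031e-03,  1.33521571e+00,
       -4.56983889e-06,  1.57083037e+00]), 'joint_vel': array([-4.42619659e-05, -1.65010879e-04,  1.00872085e-03,  9.91111015e-04,
        6.40586169e-04,  9.03174633e-04]), 'tau': array([ 4.77581525e-04, -3.71974432e+01,  2.52571392e+01,  1.43984900e-03,
        3.48453682e-05,  1.90728798e-06]), 'eef_pos': array([ 0.17650374, -0.46780764,  0.23930417]), 'tool_rot': array([ 9.83776121e-01,  1.79400512e-01, -4.20898948e-06, -1.03422884e-05]), 'ft_force': array([0.25335432, 0.02666129, 0.29088336]), 'ft_torque': array([0.00997821, 0.01510469, 0.03118153]), 'grasp_force': 0.0, 'grip_width': 0.085288964565872}
```

View pics/top0.png

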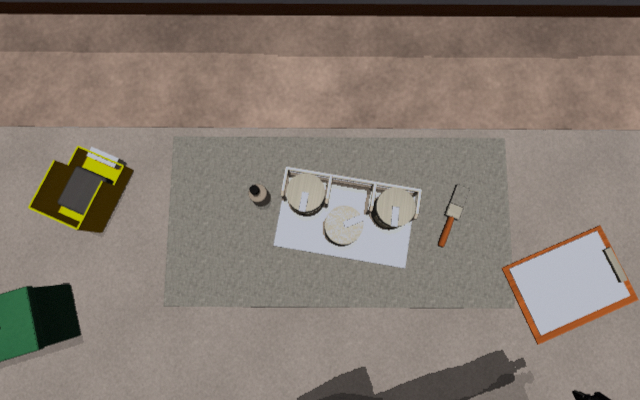

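View pics/side0.png

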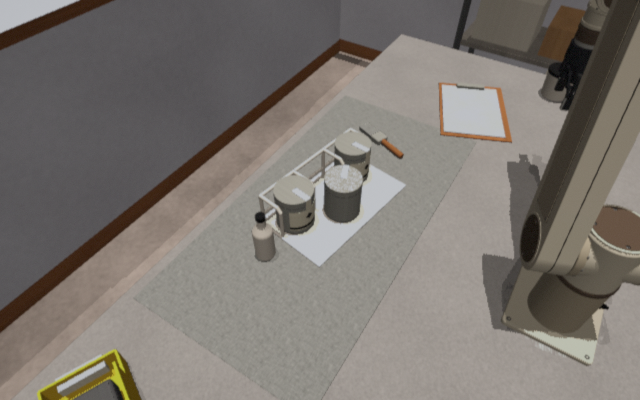

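Top view: the rack spans about (275..420,168..268), with the tin lid near (344,225) and its seal toward the upper right. I'll measure on an enlarged crop.

```bash
python3 - <<'E'
from h import *
im=cv2.imread("pics/top0.png");x0,y0=265,155
cr=im[y0:y0+120,x0:x0+160];cv2.imwrite("pics/topc.png",cv2.resize(cr,None,fx=5,fy=5,interpolation=cv2.INTER_CUBIC))
k=bot.calibration("top")
for n,u,v in(("BL",288,168),("FL",275,246),("FR",405,267),("BR",420,188)):print(n,onz(k,u,v,.004).round(3))
for n,u,v in(("tin",344,225),("L",306,193),("R",395,208)):print(n,onz(k,u,v,.122).round(3))
E
```

```text
BL [0.751 0.151 0.004]
FL [0.52  0.185 0.004]
FR [ 0.462 -0.191  0.004]
BR [ 0.693 -0.24   0.004]
tin [ 0.572 -0.009  0.122]
L [0.657 0.092 0.122]
R [ 0.618 -0.144  0.122]
```

View pics/topc.png

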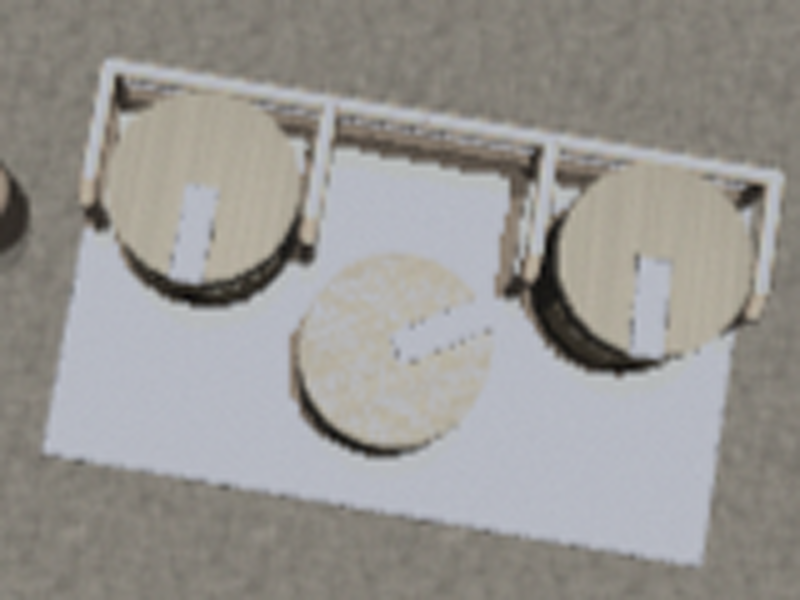

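The crop shows the tin lid centred at about (395,352), its seal pointing to upper right. The neighbours' seals point down to the front. Next I'll fit the rack pose.

```bash
python3 - <<'E'
from h import *
from scipy.optimize import least_squares
k=bot.calibration("top")
px=lambda c:(np.array(c)+.5)/5-.5+[265,155]
P=np.array([[-155,193,4],[-155,-193,4],[56.5,183,108],[56.5,-183,108],[0,122,122],[0,-122,122]])/1e3
C=px([[45,453],[702,565],[109,66],[780,178],[202,190],[655,264]])
def w(p):
    q=R.from_euler('z',p[2]).apply(P);q[:,:2]+=p[:2];return q
f=lambda p:(proj(k,w(p))-C).ravel()
s=least_squares(f,[.64,-.026,-.16]);print(s.x[:2],np.degrees(s.x[2]),s.fun.round(2))
for c in([395.5,352.5],[402,348],[485,313]):
    q=onz(k,*px(c),.122);print(q,R.from_euler('z',-s.x[2]).apply(q-[*s.x[:2],0])*1e3)
E
```

```text
[ 0.64199556 -0.0257347 ] -9.270445425379117 [-0.31  0.74  0.28  0.89  0.31  0.44 -0.43  0.22  0.   -1.28  0.14 -0.89]
[ 0.57220727 -0.00823194  0.122     ] [-71.69637799   6.03162957 122.        ]
[ 0.57459983 -0.01165746  0.122     ] [-68.78323536   3.03627658 122.        ]
[ 0.59336265 -0.05549694  0.122     ] [-43.20317176 -37.20802127 122.        ]
```

```bash
cat >> h.py <<'E'
RX,RY,YAW=.641,-.0257,np.radians(-9.27)
RR=R.from_euler('z',YAW)
def r2w(p): return RR.apply(np.array(p)/1e3)+[RX,RY,0]
def w2r(p): return RR.inv().apply(np.array(p)-[RX,RY,0])*1e3
def pose(phi,tilt):
    """tool rotation: tool y faces the tin; phi = degrees about rack z from pushing along +x; tilt: tip leans to tin"""
    t=np.radians(tilt);y=[np.cos(t),0,np.sin(t)];z=[np.sin(t),0,-np.cos(t)];x=np.cross(y,z)
    return RR*R.from_euler('z',phi,degrees=True)*R.from_matrix(np.array([x,y,z]).T)
def plan(wps,g=0,start=None):
    """wps: list of (world pos, R, n)."""
    if start is None:
        o=bot.get_obs();start=(np.array(o["eef_pos"]),R.from_quat(o["tool_rot"]))
    p,r=start;rows=[]
    for tp,tr,n in wps:
        p0,r0=p,r;rv=(r0.inv()*tr).as_rotvec()
        for i in range(1,n+1):
            a=i/n;d=r.inv().apply((p0+(tp-p0)*a-p)*1e3).round(1)
            e=np.degrees((r.inv()*(r0*R.from_rotvec(rv*a))).as_rotvec()).round(1)
            rows.append([g,*(d+0).tolist(),*(e+0).tolist()])
            p=p+r.apply(d/1e3);r=r*R.from_rotvec(np.radians(e))
    print(*rows,sep=",\n");return p,r
def st():
    o=bot.get_obs();print(round(o["clock"],2),w2r(o["eef_pos"]).round(1),"F rack",RR.inv().apply(o["ft_force"]).round(2),"T",np.round(o["ft_torque"],2))
E
python3 - <<'E'
from h import *
print(bot.tip_reach,bot.calibration("wrist"))
t=r2w([-168,5,200]);print(t)
plan([(t,pose(0,8),20)])
E
```

```text
0.008 {'K': array([[297.24430905,   0.        , 319.15723285],
       [  0.        , 297.24430905, 197.98073338],
       [  0.        ,   0.        ,   1.        ]]), 'position': array([ 0.2538908 , -0.43869346,  0.37438905]), 'orientation': array([ 0.81147994, -0.56132213, -0.0926217 ,  0.13356265])}
[0.47599948 0.00629733 0.2       ]
[0, 22.4, -16.9, 2.0, -0.4, 0.2, -3.0],
[0, 23.2, -15.7, 1.9, -0.3, 0.2, -3.0],
[0, 24.0, -14.5, 1.9, -0.4, 0.2, -3.0],
[0, 24.7, -13.2, 2.0, -0.4, 0.2, -3.0],
[0, 25.4, -11.9, 1.9, -0.3, 0.3, -3.0],
[0, 26.0, -10.6, 2.0, -0.4, 0.2, -3.0],
[0, 26.5, -9.3, 2.0, -0.3, 0.2, -3.0],
[0, 26.9, -7.8, 2.1, -0.4, 0.2, -3.0],
[0, 27.2, -6.4, 2.1, -0.4, 0.2, -3.0],
[0, 27.6, -5.1, 2.1, -0.3, 0.2, -3.0],
[0, 27.8, -3.5, 2.3, -0.4, 0.2, -3.0],
[0, 27.9, -2.2, 2.3, -0.4, 0.2, -3.0],
[0, 28.0, -0.7, 2.4, -0.3, 0.2, -3.0],
[0, 28.0, 0.8, 2.5, -0.4, 0.2, -3.0],
[0, 27.9, 2.2, 2.6, -0.3, 0.2, -3.0],
[0, 27.7, 3.7, 2.8, -0.4, 0.3, -3.0],
[0, 27.5, 5.0, 2.9, -0.4, 0.2, -3.0],
[0, 27.2, 6.5, 3.0, -0.3, 0.2, -3.0],
[0, 26.8, 7.9, 3.2, -0.4, 0.2, -3.0],
[0, 26.3, 9.3, 3.3, -0.4, 0.2, -3.0]
```

Call:
move_arm --pt "0 22 -17 2 -0.4 0.2 -3" --pt "0 23 -16 2 -0.3 0.2 -3" --pt "0 24 -14.5 2 -0.4 0.2 -3" --pt "0 25 -13 2 -0.4 0.2 -3" --pt "0 25.5 -12 2 -0.3 0.3 -3" --pt "0 26 -10.5 2 -0.4 0.2 -3" --pt "0 26.5 -9.5 2 -0.3 0.2 -3" --pt "0 27 -8 2 -0.4 0.2 -3" --pt "0 27 -6.5 2 -0.4 0.2 -3" --pt "0 27.5 -5 2 -0.3 0.2 -3"

```text
clock: 1.43
eef_pos: [0.326, -0.2292, 0.2198]
tool_rot: [0.903, 0.429, 0.024, 0.028]
ft_force: [0.1, -0.9, 0.1]
grip_width: 0.0001
grasp_force: 0.0
```

Call:
move_arm --pt "0 28 -3.5 2.5 -0.4 0.2 -3" --pt "0 28 -2 2.5 -0.4 0.2 -3" --pt "0 28 -0.5 2.5 -0.3 0.2 -3" --pt "0 28 1 2.5 -0.4 0.2 -3" --pt "0 28 2 2.5 -0.3 0.2 -3" --pt "0 27.5 3.5 3 -0.4 0.3 -3" --pt "0 27.5 5 3 -0.4 0.2 -3" --pt "0 27 6.5 3 -0.3 0.2 -3" --pt "0 27 8 3 -0.4 0.2 -3" --pt "0 26 9 3 -0.4 0.2 -3"

```text
clock: 2.27
eef_pos: [0.476, 0.0077, 0.1999]
tool_rot: [0.759, 0.647, 0.046, 0.054]
ft_force: [0.8, -0.2, 0.5]
grip_width: -0.0
grasp_force: 0.0
```

```bash
python3 - <<'E'
from h import *
st();cv2.imwrite("pics/w1.png",bot.camera("wrist"));st()
k=bot.calibration("wrist");print(k["position"],k["orientation"].tolist())
plan([(r2w([-160,5,74]),pose(0,8),6)])
E
```

```text
2.27 [-168.2    6.4  199.9] F rack [ 0.83 -0.03  0.53] T [-0.02  0.11  0.02]
2.32 [-166.3   10.2  199.8] F rack [2.31 3.59 1.25] T [ 0.18 -0.06  0.03]
[0.47213871 0.0951373  0.33374393] [0.9807321189692475, -0.08687722209851016, 0.05791891207035129, 0.1651128666310496]
[0, -0.9, -2.0, 20.9, 0.0, 0.0, 0.1],
[0, -1.0, -1.9, 20.9, 0.1, -0.1, 0.1],
[0, -0.9, -1.9, 20.9, 0.0, 0.0, 0.0],
[0, -0.9, -2.0, 20.9, 0.0, -0.1, 0.1],
[0, -0.9, -1.9, 20.9, 0.1, 0.0, 0.1],
[0, -0.9, -1.9, 20.9, 0.0, -0.1, 0.1]
```

View pics/w1.png

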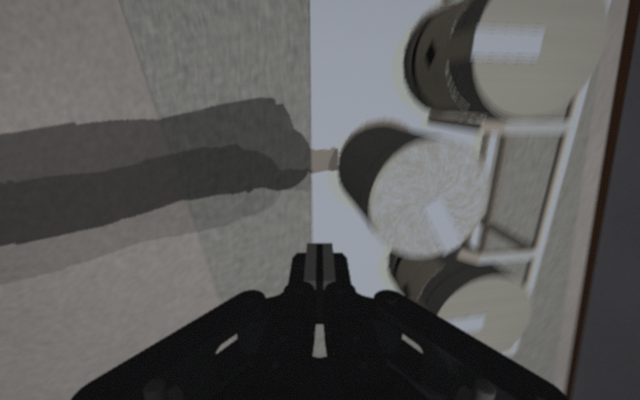

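Wrist view: the tin lid is at about (430,198) with its seal going down (rack -y). The left neighbour is at the top and the closed fingertips at (319,250). Checking the lid position, then descending.

Call:
move_arm --pt "0 -1 -2 21 0 0 0" --pt "0 -1 -2 21 0 0 0" --pt "0 -1 -2 21 0 0 0" --pt "0 0 -2 21 0 0 0" --pt "0 0 -2 21 0 0 0" --pt "0 0 -2 21 0 0 0" --pt "0 0 0 0 0 0 0" --pt "0 0 0 0 0 0 0" --pt "0 0 0 0 0 0 0"

```text
clock: 3.07
eef_pos: [0.4813, 0.0024, 0.0744]
tool_rot: [0.76, 0.646, 0.046, 0.054]
ft_force: [-0.3, 0.1, 0.7]
grip_width: 0.0002
grasp_force: 0.0
```

```bash
python3 - <<'E'
from h import *
k={"K":bot.calibration("wrist")["K"],"position":[0.47213871,0.0951373,0.33374393],"orientation":[0.9807321189692475,-0.08687722209851016,0.05791891207035129,0.1651128666310496]}
for n,u,v in(("tin",430,198),("L",540,45),("R",483,318)):print(n,w2r(onz(k,u,v,.122)).round(1))
st()
E
```

```text
tin [-65.   17.3 122. ]
L [  3.8 130.1 122. ]
R [   6.7 -108.4  122. ]
3.07 [-162.1    2.    74.4] F rack [-0.29  0.06  0.66] T [-0.04  0.15  0.01]
```

Call:
move_arm --pt "0 6 0 0 0 -0.35 2.5" --pt "0 6 0 0 0 -0.35 2.5" --pt "0 0 6 0.84 0 0 0" --pt "0 0 6 0.84 0 0 0" --pt "0 0 3 0.42 0 0 0" --pt "0 0 2 0.28 0 0 0" --pt "0 0 0 0 0 0 0" --pt "0 0 0 0 0 0 0"

```text
clock: 3.73
eef_pos: [0.4995, 0.0096, 0.0734]
tool_rot: [0.788, 0.612, 0.043, 0.055]
ft_force: [-0.7, -0.0, -0.2]
grip_width: -0.0003
grasp_force: 0.0
```

```bash
python3 - <<'E'
from h import *
st();o=bot.get_obs();print((pose(-5,8).inv()*R.from_quat(o["tool_rot"])).as_rotvec(degrees=True).round(2))
E
```

```text
3.73 [-145.4   12.1   73.4] F rack [-0.68 -0.14 -0.18] T [0.07 0.14 0.05]
[-0.05 -0.01  0.02]
```

Call:
move_arm --pt "0 0 2 0.28 0 0 0" --pt "0 0 2 0.28 0 0 0" --pt "0 0 2 0.28 0 0 0" --pt "0 0 2 0.28 0 0 0" --pt "0 0 2 0.28 0 0 0" --pt "0 0 2 0.28 0 0 0" --pt "0 0 2 0.28 0 0 0"

```text
clock: 4.32
eef_pos: [0.5132, 0.0065, 0.0732]
tool_rot: [0.788, 0.612, 0.043, 0.055]
ft_force: [-1.2, 2.0, -0.2]
grip_width: 0.0003
grasp_force: 0.0
```

```bash
python3 - <<'E'
from h import *
st()
E
```

```text
4.32 [-131.3   11.2   73.2] F rack [-1.46  1.74 -0.22] T [0.07 0.35 0.01]
```

Call:
move_arm --pt "0 0 3 0.42 0 0 0" --pt "0 0 3 0.42 0 0 0" --pt "0 0 3 0.42 0 0 0" --pt "0 0 3 0.42 0 0 0" --pt "0 0 3 0.42 0 0 0" --pt "0 0 3 0.42 0 0 0" --pt "0 0 3 0.42 0 0 0" --pt "0 0 2 0.28 0 0 0" --pt "0 0 1 0.14 0 0 0" --pt "0 0 0 0 0 0 0"

```text
clock: 5.15
eef_pos: [0.5371, 0.0005, 0.0735]
tool_rot: [0.788, 0.612, 0.043, 0.056]
ft_force: [-0.2, 0.7, 0.8]
grip_width: 0.0001
grasp_force: 0.0
```

```bash
python3 - <<'E'
from h import *
st();im=bot.camera("top");k=bot.calibration("top");o=bot.outline_of("tin","top");print([(a["conf"],a["rect"]) for a in o])
cv2.imwrite("pics/top2.png",cv2.resize(im[155:275,265:425],None,fx=5,fy=5,interpolation=cv2.INTER_CUBIC));st()
E
```

```text
5.15 [-106.8    9.1   73.5] F rack [-0.26  0.65  0.82] T [-0.    0.2   0.03]
[(0.96, [329.2, 190.7, 41.3, 40.1])]
5.25 [-106.9    9.1   73.6] F rack [-0.32  0.51  0.01] T [0.05 0.17 0.01]
```

View pics/top2.png

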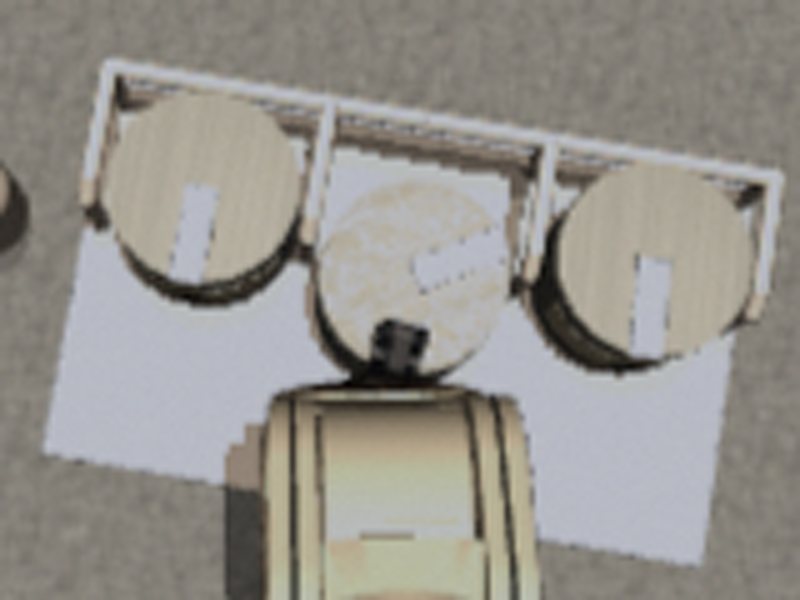

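The lid is now at about (413,278) in the crop, square between the hoops, and contact seems to be on the finger linkage rather than the tip. I'll back off and turn the gripper 90° so the slim side faces the tin.

```bash
cat >> h.py <<'E'
def pose2(phi,tilt):
    """as pose, with tool x facing the tin"""
    t=np.radians(tilt);x=[np.cos(t),0,np.sin(t)];z=[np.sin(t),0,-np.cos(t)];y=np.cross(z,x)
    return RR*R.from_euler('z',phi,degrees=True)*R.from_matrix(np.array([x,y,z]).T)
E
python3 - <<'E'
from h import *
k=bot.calibration("top");px=(np.array([412.5,278.5])+.5)/5-.5+[265,155]
print(w2r(onz(k,*px,.122)))
plan([(r2w([-125,8,74]),pose(-5,8),2),(r2w([-135,3,70]),pose2(0,8),15)])
E
```

```text
[-30.51073243   3.54692935 122.        ]
[0, -1.3, -8.8, -1.5, 0.0, 0.0, 0.0],
[0, -1.4, -8.9, -1.5, 0.1, 0.0, 0.0],
[0, -0.4, -0.7, 0.2, 0.0, 0.0, 5.7],
[0, -0.4, -0.6, 0.2, 0.1, 0.1, 5.6],
[0, -0.5, -0.6, 0.1, 0.0, 0.0, 5.7],
[0, -0.6, -0.5, 0.2, 0.0, 0.0, 5.7],
[0, -0.6, -0.4, 0.2, 0.1, 0.1, 5.6],
[0, -0.7, -0.4, 0.2, 0.0, 0.0, 5.7],
[0, -0.7, -0.4, 0.1, 0.0, 0.0, 5.7],
[0, -0.7, -0.2, 0.2, 0.1, 0.1, 5.7],
[0, -0.7, -0.2, 0.2, 0.0, 0.0, 5.6],
[0, -0.8, -0.1, 0.2, 0.1, 0.0, 5.7],
[0, -0.8, -0.1, 0.2, 0.0, 0.1, 5.7],
[0, -0.7, 0.1, 0.1, 0.0, 0.0, 5.6],
[0, -0.8, 0.1, 0.2, 0.1, 0.1, 5.7],
[0, -0.8, 0.2, 0.2, 0.0, 0.0, 5.7],
[0, -0.7, 0.2, 0.2, 0.0, 0.0, 5.6]
```

Call:
move_arm --pt "0 -1.3 -9 -1.5 0 0 0" --pt "0 -1.3 -9 -1.5 0 0 0" --pt "0 -0.5 -0.6 0.2 0 0 5.7" --pt "0 -0.5 -0.6 0.2 0 0 5.7" --pt "0 -0.5 -0.6 0.2 0 0 5.7" --pt "0 -0.6 -0.5 0.2 0 0 5.7" --pt "0 -0.6 -0.4 0.2 0 0 5.7" --pt "0 -0.7 -0.4 0.2 0 0 5.7" --pt "0 -0.7 -0.4 0.2 0 0 5.7" --pt "0 -0.7 -0.2 0.2 0 0 5.7"

```text
clock: 6.08
eef_pos: [0.5114, 0.0006, 0.0716]
tool_rot: [0.964, 0.257, 0.061, 0.034]
ft_force: [-0.1, 0.1, -0.4]
grip_width: -0.0004
grasp_force: 0.0
```

Call:
move_arm --pt "0 -0.7 -0.2 0.2 0 0 5.7" --pt "0 -0.8 -0.1 0.2 0 0 5.7" --pt "0 -0.8 -0.1 0.2 0 0 5.7" --pt "0 -0.7 0.1 0.2 0 0 5.7" --pt "0 -0.8 0.1 0.2 0 0 5.7" --pt "0 -0.8 0.2 0.2 0 0 5.7" --pt "0 -0.7 0.2 0.2 0 0 5.7" --pt "0 0 0 0 0 0 0" --pt "0 0 0 0 0 0 0"

```text
clock: 6.83
eef_pos: [0.5029, -0.0497, 0.0695]
tool_rot: [0.996, -0.053, 0.069, -0.005]
ft_force: [-0.3, 0.6, 0.0]
grip_width: 0.0
grasp_force: 0.0
```

```bash
python3 - <<'E'
from h import *
st();o=bot.get_obs();print(R.from_quat(o["tool_rot"]).as_matrix().round(2),o["joint_pos"].round(2))
plan([(r2w([-116,2,70]),pose2(0,8),5)])
E
```

```text
6.83 [-132.5  -45.9   69.5] F rack [-0.41  0.58  0.  ] T [-0.02  0.11 -0.02]
[[ 0.98 -0.11  0.14]
 [-0.11 -0.99  0.  ]
 [ 0.14 -0.02 -0.99]] [-0.11  0.31 -0.4   0.72  0.02  3.14]
[0, 3.8, -9.4, 0.6, -0.3, 0.0, 0.6],
[0, 3.7, -9.4, 0.5, -0.3, 0.1, 0.6],
[0, 3.5, -9.5, 0.5, -0.3, 0.0, 0.6],
[0, 3.5, -9.5, 0.5, -0.3, 0.0, 0.6],
[0, 3.4, -9.5, 0.4, -0.3, 0.0, 0.6]
```

Joint 6 reached its limit this way round, so I'll go the other way with tool -x facing the tin.

```bash
cat >> h.py <<'E'
def pose3(phi,tilt): return pose2(phi,tilt)*R.from_euler('z',180,degrees=True)
E
python3 - <<'E'
from h import *
plan([(r2w([-145,-20,72]),pose(0,8),13),(r2w([-130,2,70]),pose3(0,8),13)])
E
```

```text
[0, -0.8, -2.0, -0.3, -0.1, -0.1, -6.7],
[0, -0.6, -2.2, -0.2, -0.1, -0.1, -6.7],
[0, -0.3, -2.2, -0.3, -0.1, 0.0, -6.7],
[0, -0.1, -2.2, -0.3, -0.1, -0.1, -6.7],
[0, 0.2, -2.2, -0.3, -0.1, -0.1, -6.6],
[0, 0.4, -2.1, -0.3, -0.1, -0.1, -6.7],
[0, 0.7, -2.1, -0.3, -0.1, -0.1, -6.7],
[0, 0.9, -2.0, -0.3, -0.1, 0.0, -6.7],
[0, 1.2, -1.9, -0.3, -0.1, -0.1, -6.7],
[0, 1.4, -1.7, -0.3, -0.1, -0.1, -6.7],
[0, 1.5, -1.6, -0.3, -0.1, -0.1, -6.7],
[0, 1.7, -1.3, -0.3, -0.1, 0.0, -6.7],
[0, 1.9, -1.2, -0.3, -0.1, -0.1, -6.7],
[0, 1.7, 1.1, 0.3, 0.0, 0.0, -6.9],
[0, 1.5, 1.3, 0.3, 0.0, 0.0, -6.9],
[0, 1.4, 1.5, 0.3, 0.0, 0.0, -7.0],
[0, 1.2, 1.7, 0.3, 0.0, 0.0, -6.9],
[0, 1.0, 1.8, 0.4, 0.0, 0.0, -6.9],
[0, 0.7, 1.8, 0.3, 0.0, 0.0, -6.9],
[0, 0.5, 2.0, 0.3, 0.0, 0.0, -6.9],
[0, 0.3, 2.0, 0.3, 0.0, 0.0, -7.0],
[0, 0.1, 2.1, 0.3, 0.0, 0.0, -6.9],
[0, -0.2, 2.0, 0.3, 0.0, 0.0, -6.9],
[0, -0.5, 2.0, 0.3, 0.0, 0.0, -6.9],
[0, -0.7, 1.9, 0.3, 0.0, 0.0, -6.9],
[0, -0.9, 1.8, 0.3, 0.0, 0.0, -7.0]
```

Call:
move_arm --pt "0 -0.8 -2 -0.3 -0.1 -0.1 -6.7" --pt "0 -0.6 -2.2 -0.3 -0.1 -0.1 -6.7" --pt "0 -0.3 -2.2 -0.3 -0.1 0 -6.7" --pt "0 -0.1 -2.2 -0.3 -0.1 -0.1 -6.7" --pt "0 0.2 -2.2 -0.3 -0.1 -0.1 -6.7" --pt "0 0.4 -2.1 -0.3 -0.1 -0.1 -6.7" --pt "0 0.7 -2.1 -0.3 -0.1 -0.1 -6.7" --pt "0 0.9 -2 -0.3 -0.1 0 -6.7" --pt "0 1.2 -1.9 -0.3 -0.1 -0.1 -6.7" --pt "0 1.4 -1.7 -0.3 -0.1 -0.1 -6.7"

```text
clock: 7.67
eef_pos: [0.4971, -0.0262, 0.0716]
tool_rot: [0.858, 0.509, 0.054, 0.042]
ft_force: [-0.6, 0.0, -0.3]
grip_width: 0.0001
grasp_force: 0.0
```

Call:
move_arm --pt "0 1.5 -1.6 -0.3 -0.1 -0.1 -6.7" --pt "0 1.7 -1.3 -0.3 -0.1 0 -6.7" --pt "0 1.9 -1.2 -0.3 -0.1 -0.1 -6.7" --pt "0 1.7 1.1 0.3 0 0 -6.9" --pt "0 1.5 1.3 0.3 0 0 -6.9" --pt "0 1.4 1.5 0.3 0 0 -7" --pt "0 1.2 1.7 0.3 0 0 -6.9" --pt "0 1 1.8 0.3 0 0 -6.9" --pt "0 0.7 1.8 0.3 0 0 -6.9"

```text
clock: 8.42
eef_pos: [0.5036, -0.011, 0.0712]
tool_rot: [0.476, 0.877, 0.024, 0.066]
ft_force: [-0.3, 0.4, 0.3]
grip_width: 0.0
grasp_force: 0.0
```

```bash
python3 - <<'E'
from h import *
st();plan([(r2w([-125,2,70]),pose3(0,8),8)])
E
```

```text
8.42 [-137.9   -7.6   71.2] F rack [-0.35  0.3   0.35] T [0.02 0.16 0.01]
[0, -0.2, 2.0, 0.4, 0.0, 0.0, -6.0],
[0, -0.4, 1.9, 0.4, 0.0, 0.0, -5.9],
[0, -0.5, 1.9, 0.3, 0.0, 0.0, -6.0],
[0, -0.8, 1.8, 0.4, 0.0, 0.0, -6.0],
[0, -1.0, 1.8, 0.4, 0.0, 0.0, -6.0],
[0, -1.1, 1.6, 0.4, 0.1, 0.0, -5.9],
[0, -1.3, 1.5, 0.4, 0.0, 0.0, -6.0],
[0, -1.5, 1.4, 0.4, 0.0, 0.0, -6.0]
```

Call:
move_arm --pt "0 -0.2 2 0.4 0 0 -6" --pt "0 -0.4 1.9 0.4 0 0 -6" --pt "0 -0.5 1.9 0.4 0 0 -6" --pt "0 -0.8 1.8 0.4 0 0 -6" --pt "0 -1 1.8 0.4 0 0 -6" --pt "0 -1.1 1.6 0.4 0 0 -6" --pt "0 -1.3 1.5 0.4 0 0 -6" --pt "0 -1.5 1.4 0.4 0 0 -6"

```text
clock: 9.08
eef_pos: [0.518, -0.0037, 0.0698]
tool_rot: [0.079, 0.994, -0.005, 0.07]
ft_force: [-0.0, 0.0, -0.3]
grip_width: -0.0002
grasp_force: 0.0
```

Call:
move_arm --pt "0 -6 0 0.8 0 0 0" --pt "0 -6 0 0.8 0 0 0" --pt "0 -6 0 0.8 0 0 0" --pt "0 -4 0 0.6 0 0 0" --pt "0 -2 0 0.3 0 0 0" --pt "0 0 0 0 0 0 0"

```text
clock: 9.58
eef_pos: [0.5431, -0.009, 0.0699]
tool_rot: [0.083, 0.994, -0.005, 0.07]
ft_force: [-1.1, 0.7, 0.6]
grip_width: -0.0003
grasp_force: 0.0
```

```bash
python3 - <<'E'
from h import *
st();cv2.imwrite("pics/w2.png",bot.camera("wrist"));o=bot.get_obs();print((pose3(0,8).inv()*R.from_quat(o["tool_rot"])).as_rotvec(degrees=True).round(2),o["joint_pos"].round(2))
E
```

```text
9.58 [-99.3   0.7  69.9] F rack [-1.24  0.51  0.59] T [0.02 0.09 0.01]
[-0.03 -0.05  0.28] [-0.01  0.37 -0.31  0.76 -0.02  0.16]
```

View pics/w2.png

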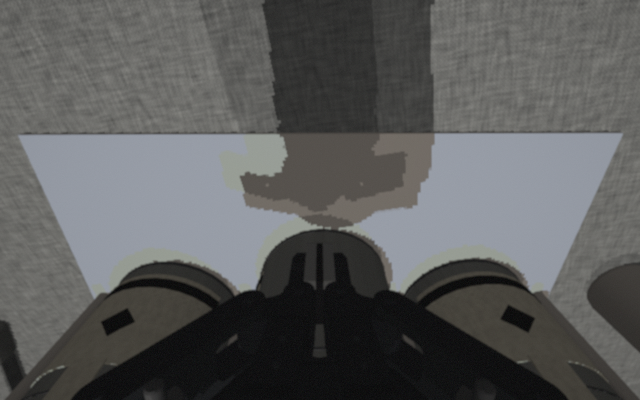

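Wrist view now looks at the tin fronts. The neighbours' diamonds are at (118,321) and (518,319), and the middle tin shows bare steel at (325,250). Pushing home.

Call:
move_arm --pt "0 -2 0 0.28 0 0 0" --pt "0 -3 0 0.42 0 0 0" --pt "0 -3 0 0.42 0 0 0" --pt "0 -3 0 0.42 0 0 0" --pt "0 -3 0 0.42 0 0 0" --pt "0 -3 0 0.42 0 0 0" --pt "0 -3 0 0.42 0 0 0" --pt "0 -3 0 0.42 0 0 0" --pt "0 -2 0 0.28 0 0 0" --pt "0 -1 0 0.14 0 0 0"

```text
clock: 10.47
eef_pos: [0.5687, -0.0133, 0.0699]
tool_rot: [0.083, 0.994, -0.005, 0.07]
ft_force: [-1.3, 0.4, 0.4]
grip_width: -0.0001
grasp_force: 0.8
```

```bash
python3 - <<'E'
from h import *
st()
E
```

```text
10.47 [-73.3   0.6  69.9] F rack [-1.34  0.14  0.38] T [0.11 0.48 0.03]
```

Call:
move_arm --pt "0 -1.5 0 0.2 0 0 0" --pt "0 -1.5 0 0.2 0 0 0" --pt "0 -1 0 0.14 0 0 0" --pt "0 -1 0 0.14 0 0 0" --pt "0 -1 0 0.14 0 0 0" --pt "0 -0.5 0 0.07 0 0 0"

```text
clock: 10.97
eef_pos: [0.5749, -0.0143, 0.07]
tool_rot: [0.083, 0.994, -0.005, 0.07]
ft_force: [-2.2, 0.6, -0.6]
grip_width: -0.0
grasp_force: 0.7
```

```bash
python3 - <<'E'
from h import *
st()
E
```

```text
10.97 [-67.1   0.6  70. ] F rack [-2.28  0.23 -0.56] T [ 0.03  0.44 -0.05]
```

Call:
move_arm --pt "0 -0.7 0 0.1 0 0 0" --pt "0 -0.7 0 0.1 0 0 0" --pt "0 -0.7 0 0.1 0 0 0" --pt "0 -0.7 0 0.1 0 0 0"

```text
clock: 11.3
eef_pos: [0.5777, -0.0148, 0.07]
tool_rot: [0.083, 0.994, -0.005, 0.07]
ft_force: [-2.0, 0.5, 0.2]
grip_width: 0.0001
grasp_force: 0.7
```

Call:
move_arm --pt "0 -0.6 0 0.1 0 0 0" --pt "0 -0.6 0 0.1 0 0 0"

```text
clock: 11.47
eef_pos: [0.5789, -0.015, 0.07]
tool_rot: [0.083, 0.994, -0.005, 0.07]
ft_force: [-1.0, 0.2, 0.4]
grip_width: -0.0001
grasp_force: 0.7
```

Call:
move_arm --pt "0 -0.6 0 0.1 0 0 0" --pt "0 -0.6 0 0.1 0 0 0"

```text
clock: 11.63
eef_pos: [0.5801, -0.0152, 0.07]
tool_rot: [0.083, 0.994, -0.005, 0.07]
ft_force: [-1.3, -0.2, 1.0]
grip_width: 0.0002
grasp_force: 0.7
```

Call:
move_arm --pt "0 -0.6 0 0.1 0 0 0" --pt "0 -0.6 0 0.1 0 0 0"

```text
clock: 11.8
eef_pos: [0.5813, -0.0154, 0.07]
tool_rot: [0.083, 0.994, -0.005, 0.07]
ft_force: [-1.8, 0.4, 0.9]
grip_width: 0.0002
grasp_force: 0.8
```

Call:
move_arm --pt "0 -0.5 0 0.1 0 0 0" --pt "0 -0.5 0 0.1 0 0 0"

```text
clock: 11.97
eef_pos: [0.5823, -0.0156, 0.0699]
tool_rot: [0.083, 0.994, -0.005, 0.07]
ft_force: [-1.4, -0.3, -0.3]
grip_width: -0.0001
grasp_force: 0.8
```

Call:
move_arm --pt "0 -0.5 0 0.1 0 0 0" --pt "0 -0.3 0 0 0 0 0"

```text
clock: 12.13
eef_pos: [0.5831, -0.0157, 0.0699]
tool_rot: [0.083, 0.994, -0.005, 0.07]
ft_force: [-1.5, -0.4, 0.6]
grip_width: 0.0
grasp_force: 1.0
```

Call:
move_arm --pt "0 -0.5 0 0.1 0 0 0" --pt "0 -0.5 0 0.1 0 0 0"

```text
clock: 12.3
eef_pos: [0.5834, -0.0157, 0.0698]
tool_rot: [0.083, 0.994, -0.005, 0.069]
ft_force: [-5.9, 0.8, 3.7]
grip_width: -0.0002
grasp_force: 2.6
```

Call:
move_arm --pt "0 -0.5 0 0.1 0 0 0" --pt "0 -0.5 0 0.1 0 0 0"

```text
clock: 12.47
eef_pos: [0.5835, -0.0157, 0.0697]
tool_rot: [0.082, 0.994, -0.005, 0.069]
ft_force: [-8.5, 1.3, 5.6]
grip_width: 0.0005
grasp_force: 4.0
```

```bash
python3 - <<'E'
from h import *
st();im=bot.camera("top");cv2.imwrite("pics/top3.png",cv2.resize(im[155:275,265:425],None,fx=5,fy=5,interpolation=cv2.INTER_CUBIC));st()
E
```

```text
12.47 [-58.3   0.6  69.7] F rack [-8.58 -0.07  5.56] T [ 0.26  1.54 -0.  ]
12.52 [-58.4   0.6  69.6] F rack [-6.16 -0.28  4.32] T [0.29 1.3  0.02]
```

View pics/top3.png

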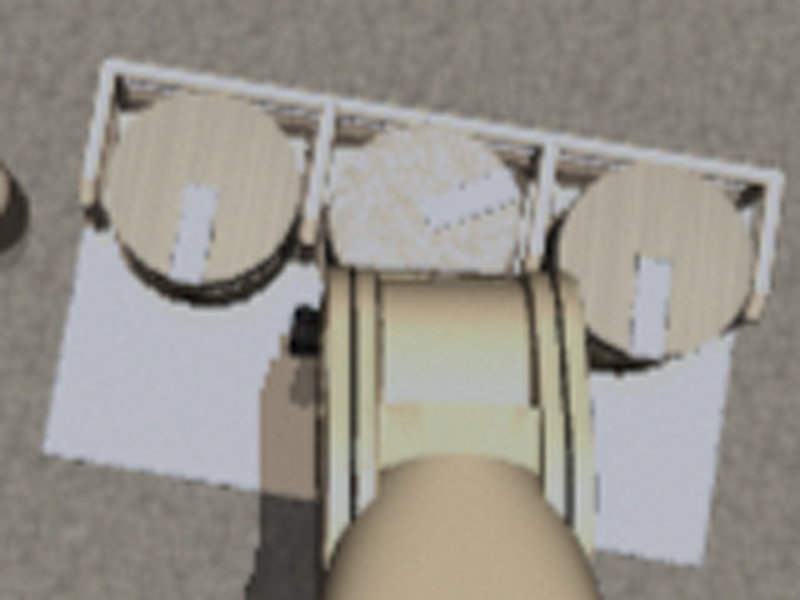

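Top view: the tin is home against the rails, seal still at the right, force contact at TCP x≈-59. Before the roll strokes I'll check how wide the finger linkage is at each height.

```bash
python3 - <<'E'
from h import *
k=bot.calibration("wrist");o=bot.get_obs();T=R.from_quat(o["tool_rot"]);p=np.array(o["eef_pos"])
for u,v in((333,245),(348,255),(400,293),(450,320),(500,345),(560,388)):
    c,d=ray(k,u,v);c=T.inv().apply(c-p)*1e3;d=T.inv().apply(d);a=(11-c[0])/d[0];print(u,v,(c+a*d).round(0))
print(c.round(1));st()
# stroke: start phi=+30, end -30, centre (4,2)
C=np.array([4,2]);f=lambda ph,d:r2w([C[0]-d*np.cos(np.radians(ph)),C[1]-d*np.sin(np.radians(ph)),70])
plan([(r2w([-69,1,70]),pose3(0,8),1)]+[(f(ph,73),pose3(ph,8),1) for ph in(6,12,18,24,30)]+[(f(30,63),pose3(30,8),4)])
E
```

```text
333 245 [11.  7.  1.]
348 255 [11. 14. -9.]
400 293 [ 11.  31. -38.]
450 320 [ 11.  44. -53.]
500 345 [ 11.  55. -64.]
560 388 [ 11.  62. -78.]
[  82.2    0.  -135. ]
12.52 [-58.4   0.6  69.6] F rack [-6.16 -0.28  4.32] T [0.29 1.3  0.02]
[0, 10.5, 0.4, -1.8, 0.0, -0.1, -0.2],
[0, -0.4, -6.6, 0.0, -0.8, 0.0, -6.0],
[0, -0.4, -7.7, 0.1, -0.8, 0.0, -5.9],
[0, -0.4, -7.6, 0.0, -0.9, 0.0, -5.9],
[0, -0.4, -7.6, 0.1, -0.8, 0.0, -6.0],
[0, -0.4, -7.7, 0.0, -0.8, 0.0, -5.9],
[0, -2.5, 0.0, 0.4, 0.0, 0.0, 0.0],
[0, -2.5, 0.0, 0.3, 0.0, 0.0, 0.0],
[0, -2.4, 0.0, 0.4, 0.0, 0.0, 0.0],
[0, -2.5, 0.0, 0.3, 0.0, 0.0, 0.0]
```

Near its tip the finger is 14 mm wide, and the linkage widens above. I'll raise the TCP to z=85, then roll from φ=+30° toward -10° so the tin stays pinned on one hoop.

```bash
cat >> h.py <<'E'
def F(ph,d,C=(4,3),z=85): return r2w([C[0]-d*np.cos(np.radians(ph)),C[1]-d*np.sin(np.radians(ph)),z])
def fr():
    o=bot.get_obs();T=R.from_quat(o["tool_rot"]);x=RR.inv().apply(-T.as_matrix()[:,0]);ph=np.degrees(np.arctan2(x[1],x[0]))
    f=(RR*R.from_euler('z',ph,degrees=True)).inv().apply(o["ft_force"]);q=w2r(o["eef_pos"])
    print(round(o["clock"],2),"phi",round(ph,1),"tcp",q.round(1),"radial,tang,z force",f.round(1));return ph
E
python3 - <<'E'
from h import *
plan([(r2w([-69,1,78]),pose3(0,8),1)]+[(F(ph,73,z=85),pose3(ph,8),1) for ph in(6,12,18,24,30)]+[(F(30,66),pose3(30,8),3)])
E
```

```text
[0, 9.4, 0.4, -9.8, 0.0, -0.1, -0.2],
[0, -1.4, -5.6, -6.8, -0.8, 0.0, -6.0],
[0, -0.4, -7.7, 0.0, -0.8, 0.0, -5.9],
[0, -0.4, -7.6, 0.1, -0.9, 0.0, -5.9],
[0, -0.4, -7.6, 0.0, -0.8, 0.0, -6.0],
[0, -0.4, -7.6, 0.1, -0.8, 0.0, -5.9],
[0, -2.3, 0.0, 0.3, 0.0, 0.0, 0.0],
[0, -2.3, 0.0, 0.3, 0.0, 0.0, 0.0],
[0, -2.3, 0.0, 0.4, 0.0, 0.0, 0.0]
```

Call:
move_arm --pt "0 10.5 0.4 -1.5 0 0 -0.2" --pt "0 -1 -1 -7.5 0 0 0" --pt "0 -1.4 -5 -7 -0.8 0 -6" --pt "0 -0.4 -7.6 0 -0.8 0 -6" --pt "0 -0.4 -7.6 0 -0.8 0 -6" --pt "0 -0.4 -7.6 0 -0.8 0 -6" --pt "0 -0.4 -7.6 0 -0.8 0 -6" --pt "0 -2.3 0 0.3 0 0 0" --pt "0 -2.3 0 0.3 0 0 0" --pt "0 -1 0 0.1 0 0 0"

```text
clock: 13.35
eef_pos: [0.5849, -0.0475, 0.0853]
tool_rot: [-0.181, 0.981, 0.011, 0.07]
ft_force: [1.0, 0.4, 0.5]
grip_width: 0.0005
grasp_force: 0.0
```

```bash
python3 - <<'E'
from h import *
fr()
E
```

```text
13.35 phi 30.1 tcp [-51.9 -30.6  85.3] radial,tang,z force [1.1 0.  0.5]
```

Call:
move_arm --pt "0 -1 0 0.14 0 0 0" --pt "0 -1 0 0.14 0 0 0" --pt "0 -1 0 0.14 0 0 0"

```text
clock: 13.6
eef_pos: [0.5868, -0.0461, 0.0848]
tool_rot: [-0.182, 0.981, 0.011, 0.069]
ft_force: [0.2, 0.2, 0.6]
grip_width: 0.0002
grasp_force: 0.0
```

Call:
move_arm --pt "0 -0.7 0 0.1 0 0 0" --pt "0 0 0 0 0 0 0"

```text
clock: 13.77
eef_pos: [0.5872, -0.046, 0.0847]
tool_rot: [-0.182, 0.981, 0.011, 0.069]
ft_force: [-0.5, -0.2, -0.5]
grip_width: 0.0002
grasp_force: 0.3
```

Call:
move_arm --pt "0 -0.7 0 0.1 0 0 0" --pt "0 0 0 0 0 0 0"

```text
clock: 13.93
eef_pos: [0.5873, -0.046, 0.0846]
tool_rot: [-0.182, 0.981, 0.011, 0.068]
ft_force: [-2.5, -0.2, 1.4]
grip_width: 0.0004
grasp_force: 1.3
```

Call:
move_arm --pt "0 -0.6 0 0.1 0 0 0" --pt "0 0 0 0 0 0 0"

```text
clock: 14.1
eef_pos: [0.5874, -0.046, 0.0846]
tool_rot: [-0.181, 0.981, 0.011, 0.068]
ft_force: [-5.2, 0.2, 3.9]
grip_width: 0.0003
grasp_force: 2.4
```

Call:
move_arm --pt "0 -0.5 0 0.1 0 0 0" --pt "0 0 0 0 0 0 0"

```text
clock: 14.27
eef_pos: [0.5875, -0.046, 0.0845]
tool_rot: [-0.181, 0.981, 0.011, 0.068]
ft_force: [-6.2, -0.9, 4.6]
grip_width: -0.0002
grasp_force: 3.0
```

```bash
python3 - <<'E'
from h import *
fr()
E
```

```text
14.27 phi 30.2 tcp [-49.5 -28.6  84.5] radial,tang,z force [-6.1  1.4  4.6]
```

Call:
move_arm --pt "0 -0.24 5.4 0 0.7 0 5" --pt "0 -0.24 5.4 0 0.7 0 5"

```text
clock: 14.43
eef_pos: [0.5858, -0.0362, 0.0846]
tool_rot: [-0.092, 0.993, 0.005, 0.07]
ft_force: [-1.7, -1.1, -0.6]
grip_width: -0.0001
grasp_force: 0.7
```

```bash
python3 - <<'E'
from h import *
fr()
im=bot.camera("top");cv2.imwrite("pics/top4.png",cv2.resize(im[170:220,320:400],None,fx=6,fy=6,interpolation=cv2.INTER_CUBIC))
E
```

```text
14.43 phi 19.8 tcp [-52.8 -19.2  84.6] radial,tang,z force [-1.9 -0.8 -0.6]
```

View pics/top4.png

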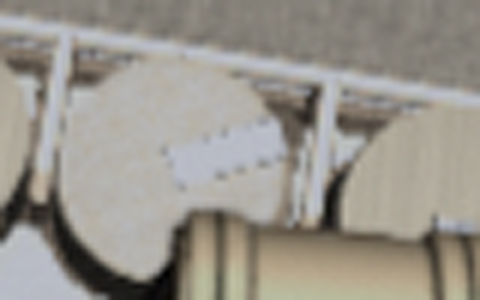

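The lid is pinned on the left hoop, with the seal from (172,170) to (285,132), and pressure fell off during the sweep. I'll press again and continue in smaller steps.

Call:
move_arm --pt "0 -0.6 0 0.1 0 0 0" --pt "0 -0.4 2.7 0 0.35 0 2.5" --pt "0 -0.4 2.7 0 0.35 0 2.5"

```text
clock: 14.73
eef_pos: [0.5852, -0.0317, 0.0844]
tool_rot: [-0.05, 0.996, 0.0, 0.069]
ft_force: [-6.5, -5.2, 2.8]
grip_width: -0.0002
grasp_force: 3.6
```

Call:
move_arm --pt "0 -0.4 2.7 0 0.35 0 2.5" --pt "0 -0.4 2.7 0 0.35 0 2.5"

```text
clock: 14.9
eef_pos: [0.5846, -0.0267, 0.0844]
tool_rot: [-0.006, 0.998, -0.003, 0.068]
ft_force: [-9.1, -6.0, 5.4]
grip_width: -0.0001
grasp_force: 4.7
```

```bash
cat >> h.py <<'E'
def seal(name=None):
    """image angle of the middle tin's seal in the top view, and rack angle (target 180)"""
    im=bot.camera("top");k=bot.calibration("top");c=np.array([349.6,199.])
    s=cv2.resize(im[160:240,310:390],None,fx=6,fy=6,interpolation=cv2.INTER_CUBIC).astype(int)
    if name: cv2.imwrite(name,s)
    yy,xx=np.mgrid[:480,:480];u=(xx+.5)/6-.5+310;v=(yy+.5)/6-.5+160
    m=((s[...,0]-s[...,2])>0)&(s.min(-1)>150)&(np.hypot(u-c[0],v-c[1])<18)
    n,lab,stt,cen=cv2.connectedComponentsWithStats(m.astype(np.uint8))
    for i in sorted(range(1,n),key=lambda i:-stt[i,4])[:3]:
        g=lab==i;P=np.array([u[g],v[g]]).T;W=np.array([w2r(onz(k,*q,.122))[:2] for q in P[::7]])
        mu=W.mean(0);vec=np.linalg.svd(W-mu,full_matrices=False)[2][0]
        if vec@(mu-np.array(w2r(onz(k,*c,.122))[:2]))<0:vec=-vec
        print("seal area",stt[i,4]/36,"mid",mu.round(1),"rack angle",np.degrees(np.arctan2(vec[1],vec[0])).round(1))
E
python3 - <<'E'
from h import *
fr();seal()
E
```

```text
14.9 phi 10.0 tcp [-55.5 -10.1  84.4] radial,tang,z force [-9.2 -5.9  5.4]
seal area 140.02777777777777 mid [ 11.8 -16.7] rack angle -71.2
seal area 5.027777777777778 mid [15.9 24.9] rack angle 85.8
seal area 2.75 mid [-34.1  31.9] rack angle 64.9
```

Turning works: the seal went from -57° to -71°. Easing the pressure and continuing.

Call:
move_arm --pt "0 0.1 2.7 -0.3 0.35 0 2.5" --pt "0 -0.1 2.7 -0.1 0.35 0 2.5"

```text
clock: 15.12
eef_pos: [0.5842, -0.0208, 0.0843]
tool_rot: [0.038, 0.997, -0.006, 0.068]
ft_force: [-7.0, -3.2, 2.3]
grip_width: 0.0001
grasp_force: 3.8
```

Call:
move_arm --pt "0 -0.1 2.7 -0.1 0.35 0 2.5" --pt "0 -0.1 2.7 -0.1 0.35 0 2.5"

```text
clock: 15.28
eef_pos: [0.5845, -0.0152, 0.0843]
tool_rot: [0.082, 0.994, -0.009, 0.067]
ft_force: [-8.8, -3.6, 2.7]
grip_width: 0.0001
grasp_force: 3.9
```

```bash
python3 - <<'E'
from h import *
fr();seal()
E
```

```text
15.28 phi -0.1 tcp [-57.4   1.3  84.3] radial,tang,z force [-8.1 -5.   2.7]
seal area 140.02777777777777 mid [  7.1 -17.7] rack angle -81.2
seal area 2.888888888888889 mid [ -8.9 -19.2] rack angle -59.7
seal area 0.3611111111111111 mid [14.6 17.3] rack angle 80.9
```

Call:
move_arm --pt "0 0 2.7 -0.1 0.35 0 2.5" --pt "0 -0.1 2.7 0 0.35 0 2.5"

```text
clock: 15.5
eef_pos: [0.5853, -0.0096, 0.0843]
tool_rot: [0.125, 0.99, -0.011, 0.067]
ft_force: [-9.2, -2.0, 3.6]
grip_width: -0.0002
grasp_force: 4.1
```

Call:
move_arm --pt "0 -0.1 2.7 0 0.35 0 2.5" --pt "0 -0.1 2.7 0 0.35 0 2.5"

```text
clock: 15.67
eef_pos: [0.5867, -0.0041, 0.0843]
tool_rot: [0.169, 0.983, -0.014, 0.066]
ft_force: [-10.0, -1.9, 3.8]
grip_width: 0.0003
grasp_force: 4.4
```

```bash
python3 - <<'E'
from h import *
fr();seal()
E
```

```text
15.67 phi -10.2 tcp [-57.1  12.5  84.3] radial,tang,z force [-8.8 -5.1  3.8]
seal area 129.52777777777777 mid [  3.7 -16.3] rack angle -86.2
seal area 2.6666666666666665 mid [-9.9 43.6] rack angle 146.7
seal area 1.8055555555555556 mid [30.7 17.1] rack angle 105.3
```

Call:
move_arm --pt "0 0.1 2.7 -0.1 0.35 0 2.5" --pt "0 0 2.7 -0.1 0.35 0 2.5"

```text
clock: 15.88
eef_pos: [0.5886, 0.0014, 0.0843]
tool_rot: [0.211, 0.975, -0.017, 0.065]
ft_force: [-8.8, -1.1, 1.7]
grip_width: 0.0
grasp_force: 3.8
```

Call:
move_arm --pt "0 -0.1 2.7 0 0.35 0 2.5" --pt "0 -0.1 2.7 0 0.35 0 2.5"

```text
clock: 16.05
eef_pos: [0.591, 0.0065, 0.0843]
tool_rot: [0.254, 0.965, -0.02, 0.065]
ft_force: [-8.9, -0.0, 2.6]
grip_width: -0.0003
grasp_force: 4.2
```

```bash
python3 - <<'E'
from h import *
fr();seal()
E
```

```text
16.05 phi -20.2 tcp [-54.5  23.7  84.3] radial,tang,z force [-7.7 -4.4  2.6]
seal area 46.861111111111114 mid [ -4.  -34.6] rack angle -136.3
seal area 10.833333333333334 mid [ 9. -1.] rack angle -89.3
seal area 0.4722222222222222 mid [ 11.7 -17.2] rack angle -21.2
```

Seal is now occluded but the grip holds; I'll take it to φ≈-28, then back off and return for the next stroke.

Call:
move_arm --pt "0 0 2.7 0 0.35 0 2.5" --pt "0 0 2.7 0 0.35 0 2.5" --pt "0 -0.1 2.7 0 0.35 0 2.5" --pt "0 0 0 0 0 0 0"

```text
clock: 16.43
eef_pos: [0.5962, 0.0148, 0.0844]
tool_rot: [0.316, 0.946, -0.023, 0.064]
ft_force: [-7.6, 2.6, 1.6]
grip_width: -0.0001
grasp_force: 3.9
```

Call:
move_arm --pt "0 3 0 -0.4 0 0 0" --pt "0 5 0 -0.7 0 0 0" --pt "0 0 0 0 0 0 0"

```text
clock: 16.68
eef_pos: [0.593, 0.0188, 0.0861]
tool_rot: [0.317, 0.946, -0.023, 0.068]
ft_force: [0.1, -0.4, -0.2]
grip_width: 0.0
grasp_force: 0.0
```

```bash
python3 - <<'E'
from h import *
ph=fr();seal()
plan([(F(p,72,C=(6,4)),pose3(p,8),1) for p in(-22,-16,-10,-4,2,8,14,20,26,32)]+[(F(32,66,C=(6,4)),pose3(32,8),2)])
E
```

```text
16.68 phi -27.7 tcp [-54.5  36.2  86.1] radial,tang,z force [ 0.3 -0.2 -0.2]
seal area 135.88888888888889 mid [ -5.5 -20. ] rack angle -114.9
seal area 6.833333333333333 mid [  9.8 -38.3] rack angle -165.1
seal area 5.888888888888889 mid [-32.9 -15.3] rack angle 147.7
[0, 3.6, -7.5, 0.8, -0.8, 0.2, -5.7],
[0, -0.4, -7.6, 0.0, -0.8, 0.0, -5.9],
[0, -0.4, -7.5, 0.1, -0.9, 0.0, -6.0],
[0, -0.3, -7.5, 0.1, -0.8, 0.0, -5.9],
[0, -0.4, -7.5, 0.0, -0.9, 0.0, -6.0],
[0, -0.4, -7.6, 0.1, -0.8, 0.0, -5.9],
[0, -0.4, -7.5, 0.0, -0.8, 0.0, -5.9],
[0, -0.4, -7.5, 0.1, -0.9, 0.0, -6.0],
[0, -0.4, -7.6, 0.0, -0.8, 0.0, -5.9],
[0, -0.4, -7.5, 0.1, -0.9, 0.0, -6.0],
[0, -3.0, 0.0, 0.4, 0.0, 0.0, 0.0],
[0, -2.9, 0.0, 0.4, 0.0, 0.0, 0.0]
```

Seal at -115° now, 65° to go.

Call:
move_arm --pt "0 3.6 -7.5 0.8 -0.8 0.2 -5.7" --pt "0 -0.4 -7.5 0 -0.8 0 -6" --pt "0 -0.4 -7.5 0 -0.8 0 -6" --pt "0 -0.4 -7.5 0 -0.8 0 -6" --pt "0 -0.4 -7.5 0 -0.8 0 -6" --pt "0 -0.4 -7.5 0 -0.8 0 -6" --pt "0 -0.4 -7.5 0 -0.8 0 -6" --pt "0 -0.4 -7.5 0 -0.8 0 -6" --pt "0 -0.4 -7.5 0 -0.8 0 -6" --pt "0 -0.4 -7.5 0 -0.8 0 -6"

```text
clock: 17.57
eef_pos: [0.5814, -0.0512, 0.0859]
tool_rot: [-0.203, 0.977, 0.01, 0.068]
ft_force: [0.2, 0.3, 0.5]
grip_width: 0.0
grasp_force: 0.0
```

Call:
move_arm --pt "0 -2 0 0.3 0 0 0" --pt "0 -2 0 0.3 0 0 0" --pt "0 -1 0 0.1 0 0 0" --pt "0 0 0 0 0 0 0"

```text
clock: 17.9
eef_pos: [0.5857, -0.0478, 0.0853]
tool_rot: [-0.2, 0.977, 0.011, 0.067]
ft_force: [0.3, -0.3, 0.0]
grip_width: -0.0
grasp_force: 0.0
```

```bash
python3 - <<'E'
from h import *
ph=fr()
E
```

```text
17.9 phi 32.4 tcp [-51.  -30.7  85.3] radial,tang,z force [ 0.2 -0.4  0. ]
```

Call:
move_arm --pt "0 -1 0 0.1 0 0 0" --pt "0 -1 0 0.1 0 0 0" --pt "0 0 0 0 0 0 0"

```text
clock: 18.15
eef_pos: [0.5874, -0.0472, 0.0854]
tool_rot: [-0.2, 0.977, 0.011, 0.067]
ft_force: [0.2, -0.5, 0.3]
grip_width: -0.0002
grasp_force: 0.0
```

Call:
move_arm --pt "0 -0.6 0 0.1 0 0 0" --pt "0 0 0 0 0 0 0"

```text
clock: 18.32
eef_pos: [0.5878, -0.0472, 0.0854]
tool_rot: [-0.2, 0.977, 0.011, 0.067]
ft_force: [0.4, 0.4, 0.2]
grip_width: -0.0003
grasp_force: 0.0
```

Call:
move_arm --pt "0 -0.5 0 0 0 0 0" --pt "0 0 0 0 0 0 0"

```text
clock: 18.48
eef_pos: [0.5883, -0.0472, 0.0854]
tool_rot: [-0.2, 0.977, 0.011, 0.067]
ft_force: [0.6, -0.3, 0.3]
grip_width: 0.0
grasp_force: 0.0
```

Call:
move_arm --pt "0 -0.7 0 0.1 0 0 0" --pt "0 -0.7 0 0.1 0 0 0" --pt "0 0 0 0 0 0 0"

```text
clock: 18.73
eef_pos: [0.5897, -0.0467, 0.0854]
tool_rot: [-0.2, 0.977, 0.011, 0.067]
ft_force: [0.2, -0.3, -1.0]
grip_width: 0.0001
grasp_force: 0.0
```

Call:
move_arm --pt "0 -0.6 0 0.1 0 0 0" --pt "0 0 0 0 0 0 0"

```text
clock: 18.9
eef_pos: [0.5902, -0.0464, 0.0854]
tool_rot: [-0.2, 0.977, 0.011, 0.067]
ft_force: [-0.6, 0.1, -0.0]
grip_width: -0.0002
grasp_force: 0.0
```

```bash
python3 - <<'E'
from h import *
ph=fr()
E
```

```text
18.9 phi 32.5 tcp [-46.8 -28.6  85.4] radial,tang,z force [-0.5  0.3 -0. ]
```

Call:
move_arm --pt "0 -0.6 0 0.1 0 0 0" --pt "0 0 0 0 0 0 0"

```text
clock: 19.07
eef_pos: [0.5905, -0.0462, 0.0853]
tool_rot: [-0.2, 0.977, 0.011, 0.067]
ft_force: [-0.8, 0.2, 1.0]
grip_width: -0.0001
grasp_force: 0.2
```

Call:
move_arm --pt "0 -0.5 0 0 0 0 0" --pt "0 0 0 0 0 0 0"

```text
clock: 19.23
eef_pos: [0.5906, -0.0462, 0.0853]
tool_rot: [-0.2, 0.977, 0.011, 0.066]
ft_force: [-1.9, -0.8, 1.2]
grip_width: 0.0001
grasp_force: 0.9
```

Call:
move_arm --pt "0 -0.5 0 0 0 0 0" --pt "0 0 0 0 0 0 0"

```text
clock: 19.4
eef_pos: [0.5908, -0.0461, 0.0853]
tool_rot: [-0.2, 0.977, 0.01, 0.066]
ft_force: [-1.8, -1.8, 2.1]
grip_width: -0.0
grasp_force: 1.9
```

```bash
python3 - <<'E'
from h import *
ph=fr();seal()
E
```

```text
19.4 phi 32.4 tcp [-46.3 -28.3  85.3] radial,tang,z force [-2.4 -0.9  2.1]
seal area 84.69444444444444 mid [-1.4 -6.3] rack angle -122.7
seal area 27.194444444444443 mid [37.4 10.3] rack angle 51.0
seal area 24.0 mid [-8.6 36.4] rack angle 167.4
```

Contact made (~3 N). Press a bit more and sweep.

Call:
move_arm --pt "0 -0.5 0 0 0 0 0" --pt "0 -0.3 2.7 0 0.35 0 2.5" --pt "0 -0.3 2.7 0 0.35 0 2.5"

```text
clock: 19.7
eef_pos: [0.5895, -0.0422, 0.0852]
tool_rot: [-0.155, 0.986, 0.006, 0.066]
ft_force: [-4.5, -6.2, 3.1]
grip_width: -0.0
grasp_force: 3.4
```

```bash
python3 - <<'E'
from h import *
ph=fr()
E
```

```text
19.7 phi 27.2 tcp [-48.2 -24.6  85.2] radial,tang,z force [-6.2 -4.5  3.1]
```

Call:
move_arm --pt "0 -0.1 2.7 -0.1 0.35 0 2.5" --pt "0 -0.15 2.7 -0.1 0.35 0 2.5"

```text
clock: 19.87
eef_pos: [0.5878, -0.0366, 0.0853]
tool_rot: [-0.112, 0.992, 0.003, 0.067]
ft_force: [-6.0, -4.9, 2.0]
grip_width: -0.0
grasp_force: 3.0
```

Call:
move_arm --pt "0 -0.1 2.7 0 0.35 0 2.5" --pt "0 -0.1 2.7 0 0.35 0 2.5"

```text
clock: 20.03
eef_pos: [0.5866, -0.0313, 0.0852]
tool_rot: [-0.068, 0.995, -0.0, 0.067]
ft_force: [-6.1, -5.9, 1.7]
grip_width: -0.0003
grasp_force: 3.3
```

```bash
python3 - <<'E'
from h import *
ph=fr()
E
```

```text
20.03 phi 17.1 tcp [-52.8 -14.2  85.2] radial,tang,z force [-6.9 -5.   1.7]
```

Call:
move_arm --pt "0 -0.1 2.7 0 0.35 0 2.5" --pt "0 -0.1 2.7 0 0.35 0 2.5" --pt "0 -0.1 2.7 0 0.35 0 2.5"

```text
clock: 20.28
eef_pos: [0.5856, -0.0229, 0.0849]
tool_rot: [-0.002, 0.998, -0.004, 0.067]
ft_force: [-6.5, -4.3, 1.4]
grip_width: 0.0002
grasp_force: 3.1
```

Call:
move_arm --pt "0 -0.05 2.7 0 0.35 0 2.5" --pt "0 -0.05 2.7 0 0.35 0 2.5"

```text
clock: 20.45
eef_pos: [0.5855, -0.0173, 0.0847]
tool_rot: [0.042, 0.997, -0.007, 0.067]
ft_force: [-6.7, -4.2, 2.5]
grip_width: -0.0
grasp_force: 3.1
```

```bash
python3 - <<'E'
from h import *
ph=fr()
E
```

```text
20.45 phi 4.5 tcp [-56.1  -0.6  84.7] radial,tang,z force [-6.3 -4.8  2.5]
```

Call:
move_arm --pt "0 -0.1 2.7 0 0.35 0 2.5" --pt "0 -0.1 2.7 0 0.35 0 2.5" --pt "0 -0.1 2.7 0 0.35 0 2.5"

```text
clock: 20.7
eef_pos: [0.5864, -0.009, 0.0845]
tool_rot: [0.107, 0.992, -0.012, 0.066]
ft_force: [-8.0, -2.7, 2.7]
grip_width: -0.0
grasp_force: 3.4
```

Call:
move_arm --pt "0 -0.1 2.7 0 0.35 0 2.5" --pt "0 -0.1 2.7 0 0.35 0 2.5" --pt "0 -0.1 2.7 0 0.35 0 2.5"

```text
clock: 20.95
eef_pos: [0.5884, -0.0009, 0.0844]
tool_rot: [0.172, 0.983, -0.016, 0.065]
ft_force: [-8.1, -1.9, 2.4]
grip_width: -0.0003
grasp_force: 3.4
```

```bash
python3 - <<'E'
from h import *
ph=fr()
E
```

```text
20.95 phi -10.6 tcp [-55.9  16.   84.4] radial,tang,z force [-6.9 -4.6  2.4]
```

Call:
move_arm --pt "0 -0.1 2.7 0 0.35 0 2.5" --pt "0 -0.1 2.7 0 0.35 0 2.5" --pt "0 -0.1 2.7 0 0.35 0 2.5"

```text
clock: 21.2
eef_pos: [0.5914, 0.0069, 0.0843]
tool_rot: [0.237, 0.969, -0.021, 0.064]
ft_force: [-8.7, -0.8, 3.7]
grip_width: 0.0003
grasp_force: 3.8
```

Call:
move_arm --pt "0 -0.1 2.7 0 0.35 0 2.5" --pt "0 -0.1 2.7 0 0.35 0 2.5" --pt "0 0 0 0 0 0 0"

```text
clock: 21.45
eef_pos: [0.5945, 0.0127, 0.0842]
tool_rot: [0.278, 0.958, -0.023, 0.063]
ft_force: [-7.8, 2.5, 2.7]
grip_width: -0.0001
grasp_force: 3.8
```

Call:
move_arm --pt "0 3 0 -0.4 0 0 0" --pt "0 5 0 -0.7 0 0 0" --pt "0 15 0 -2 0 0 0" --pt "0 35 0 -30 0 0 0" --pt "0 35 0 -30 0 0 0" --pt "0 0 0 0 0 0 0" --pt "0 0 0 0 0 0 0"

```text
clock: 22.03
eef_pos: [0.5199, 0.0632, 0.1324]
tool_rot: [0.277, 0.958, -0.021, 0.07]
ft_force: [0.4, 0.0, -0.4]
grip_width: -0.0002
grasp_force: 0.0
```

```bash
python3 - <<'E'
from h import *
ph=fr();seal("pics/top5.png")
for q in("tin_label","tin_left_label","tin_right_label"):
    for c in("wrist",):
        if q=="tin_label":cv2.imwrite("pics/w5.png",bot.camera(c))
        print(q,[(a["conf"],a["rect"]) for a in bot.outline_of(q,c)])
E
```

```text
22.03 phi -23.0 tcp [-133.9   68.2  132.4] radial,tang,z force [ 0.3  0.2 -0.4]
seal area 160.83333333333334 mid [-22.3   2.4] rack angle -171.1
seal area 15.36111111111111 mid [31.4 16.5] rack angle -40.9
seal area 14.25 mid [ 28.  -12.2] rack angle -0.2
tin_label [(0.89, [268.1, 266.4, 92.8, 93.6])]
tin_left_label [(0.71, [367.8, 222.3, 175.3, 152.2])]
tin_right_label [(0.9, [164.9, 294.3, 71.9, 55.3]), (0.29, [272.3, 270.2, 84.7, 90.0])][ WARN:0@1.693] global loadsave.cpp:1063 imwrite_ Unsupported depth image for selected encoder is fallbacked to CV_8U.
```

View pics/top5.png

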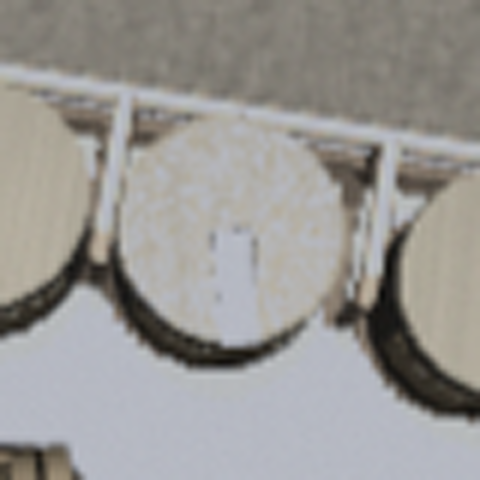

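The lid is fully visible: tin home, seal from (235,232) to (238,340), about 9° short of the hoop direction. I'll calibrate the angle against the neighbours' seals.

```bash
cat >> h.py <<'E'
def seals():
    im=bot.camera("top");k=bot.calibration("top");s=cv2.resize(im,None,fx=6,fy=6,interpolation=cv2.INTER_CUBIC).astype(int)
    for n,(cu,cv) in dict(L=(305.4,193),M=(349.2,199),R=(396,207.8)).items():
        yy,xx=np.mgrid[int(cv*6)-130:int(cv*6)+130,int(cu*6)-130:int(cu*6)+130];u=(xx+.5)/6-.5;v=(yy+.5)/6-.5;t=s[yy,xx]
        ok=np.hypot(u-cu,v-cv)<17
        m=(t[...,0]-t[...,2]>3)&(t.min(-1)>140)&ok
        c,lab,stt,_=cv2.connectedComponentsWithStats(cv2.morphologyEx(m.astype(np.uint8),cv2.MORPH_OPEN,np.ones((5,5))))
        i=1+stt[1:,4].argmax();g=lab==i;P=np.array([u[g],v[g]]).T
        (x,y),(w,h),a=cv2.minAreaRect(P.astype(np.float32))
        W=np.array([w2r(onz(k,*q,.122))[:2] for q in P[::7]]);mu=W.mean(0);vec=np.linalg.svd(W-mu,full_matrices=False)[2][0]
        # slope of the centreline along x
        if vec[0]>0:vec=-vec
        print(n,"area",stt[i,4]/36,"mid",mu.round(1),"angle",np.degrees(np.arctan2(vec[1],vec[0])).round(1)%360,"size",round(w,1),round(h,1))
E
python3 - <<'E'
from h import *
seals()
plan([(F(0,95,C=(6,4)),pose3(0,8),6),(F(0,72,C=(6,4)),pose3(0,8),3),(F(12,72,C=(6,4)),pose3(12,8),2),(F(12,65,C=(6,4)),pose3(12,8),2)])
E
```

```text
L area 112.33333333333333 mid [-24.7 122.1] angle 179.2 size 6.6 18.1
M area 132.30555555555554 mid [-20.9   1.2] angle 192.0 size 10.7 18.6
R area 114.52777777777777 mid [ -23.4 -122.5] angle 183.0 size 6.6 18.2
[0, -9.8, -6.5, 8.9, -0.6, 0.0, -3.8],
[0, -9.4, -7.2, 8.9, -0.6, 0.0, -3.8],
[0, -8.9, -8.0, 8.7, -0.6, 0.0, -3.9],
[0, -8.3, -8.6, 8.7, -0.6, 0.0, -3.8],
[0, -7.8, -9.2, 8.6, -0.6, 0.0, -3.8],
[0, -7.0, -9.8, 8.5, -0.6, 0.0, -3.8],
[0, -7.6, 0.0, 1.1, 0.0, 0.0, 0.0],
[0, -7.6, 0.0, 1.0, 0.0, 0.0, 0.0],
[0, -7.6, 0.0, 1.1, 0.0, 0.0, 0.0],
[0, -0.8, -7.5, 0.1, -0.9, 0.0, -5.9],
[0, 0.0, -7.6, 0.0, -0.8, 0.0, -6.0],
[0, -3.5, 0.0, 0.5, 0.0, 0.0, 0.0],
[0, -3.4, 0.0, 0.5, 0.0, 0.0, 0.0]
```

Call:
move_arm --pt "0 -10 -6.5 9 -0.6 0 -3.8" --pt "0 -9.5 -7 9 -0.6 0 -3.8" --pt "0 -9 -8 9 -0.6 0 -3.8" --pt "0 -8.5 -8.5 8.5 -0.6 0 -3.8" --pt "0 -8 -9 8.5 -0.6 0 -3.8" --pt "0 -7 -10 8.5 -0.6 0 -3.8" --pt "0 -7.5 -3 1 0 0 0" --pt "0 -7.5 -4 1 -0.8 0 -6" --pt "0 -5 -8 1 -0.8 0 -6" --pt "0 0 0 0 0 0 0"

```text
clock: 23.17
eef_pos: [0.5743, -0.0261, 0.0855]
tool_rot: [-0.023, 0.997, 0.0, 0.07]
ft_force: [0.5, 0.4, -0.1]
grip_width: -0.0003
grasp_force: 0.0
```

```bash
python3 - <<'E'
from h import *
fr();plan([(F(12,67,C=(5,4)),pose3(12,8),3)])
E
```

```text
23.17 phi 11.9 tcp [-65.7 -11.2  85.5] radial,tang,z force [ 0.5  0.3 -0.1]
[0, -1.7, 0.0, 0.4, 0.0, 0.0, 0.0],
[0, -1.8, 0.1, 0.4, -0.1, 0.1, 0.0],
[0, -1.7, 0.0, 0.4, 0.0, 0.0, -0.1]
```

Call:
move_arm --pt "0 -3 0 0.4 0 0 0" --pt "0 -3 0 0.4 0 0 0" --pt "0 -2 0 0.3 0 0 0" --pt "0 -1 0 0.1 0 0 0" --pt "0 -0.7 0 0.1 0 0 0" --pt "0 0 0 0 0 0 0"

```text
clock: 23.67
eef_pos: [0.5827, -0.0236, 0.0857]
tool_rot: [-0.024, 0.997, 0.001, 0.07]
ft_force: [-0.2, 0.1, -0.4]
grip_width: -0.0
grasp_force: 0.0
```

Call:
move_arm --pt "0 -0.6 0 0.1 0 0 0" --pt "0 0 0 0 0 0 0"

```text
clock: 23.83
eef_pos: [0.5832, -0.0238, 0.0857]
tool_rot: [-0.024, 0.997, 0.001, 0.07]
ft_force: [0.1, 0.4, -0.8]
grip_width: 0.0001
grasp_force: 0.0
```

Call:
move_arm --pt "0 -0.5 0 0 0 0 0" --pt "0 0 0 0 0 0 0"

```text
clock: 24.0
eef_pos: [0.5837, -0.0239, 0.0858]
tool_rot: [-0.024, 0.997, 0.001, 0.07]
ft_force: [-1.1, 0.3, -0.2]
grip_width: -0.0003
grasp_force: 0.0
```

Call:
move_arm --pt "0 -0.6 0 0.1 0 0 0" --pt "0 -0.6 0 0.1 0 0 0"

```text
clock: 24.17
eef_pos: [0.584, -0.0239, 0.0855]
tool_rot: [-0.024, 0.997, 0.001, 0.069]
ft_force: [-3.5, -0.9, 3.3]
grip_width: 0.0
grasp_force: 1.9
```

Call:
move_arm --pt "0 -0.6 0 0.1 0 0 0" --pt "0 0 0 0 0 0 0"

```text
clock: 24.33
eef_pos: [0.5841, -0.024, 0.0854]
tool_rot: [-0.024, 0.997, 0.001, 0.069]
ft_force: [-4.9, -0.1, 3.5]
grip_width: -0.0
grasp_force: 2.5
```

Call:
move_arm --pt "0 -0.5 0 0 0 0 0" --pt "0 0 0 0 0 0 0"

```text
clock: 24.5
eef_pos: [0.5842, -0.024, 0.0854]
tool_rot: [-0.024, 0.997, 0.001, 0.068]
ft_force: [-5.8, -0.1, 3.4]
grip_width: 0.0001
grasp_force: 3.1
```

```bash
python3 - <<'E'
from h import *
fr()
E
```

```text
24.5 phi 12.1 tcp [-56.3  -7.4  85.4] radial,tang,z force [-5.8  0.2  3.4]
```

Call:
move_arm --pt "0 -0.1 2.7 0 0.35 0 2.5" --pt "0 -0.1 2.7 0 0.35 0 2.5"

```text
clock: 24.67
eef_pos: [0.5841, -0.0198, 0.085]
tool_rot: [0.021, 0.997, -0.004, 0.068]
ft_force: [-5.0, -3.9, 2.8]
grip_width: 0.0
grasp_force: 2.6
```

Call:
move_arm --pt "0 -0.1 2.7 0 0.35 0 2.5" --pt "0 -0.1 2.5 0 0.3 0 2.3" --pt "0 0 0 0 0 0 0"

```text
clock: 24.92
eef_pos: [0.5844, -0.0136, 0.0848]
tool_rot: [0.063, 0.996, -0.006, 0.068]
ft_force: [-5.4, -1.8, 2.0]
grip_width: -0.0004
grasp_force: 2.7
```

Call:
move_arm --pt "0 2 0 -0.3 0 0 0" --pt "0 5 0 -0.7 0 0 0" --pt "0 20 0 -2 0 0 0" --pt "0 40 0 -5 0 0 0" --pt "0 40 0 -20 0 0 0" --pt "0 20 0 -30 0 0 0" --pt "0 0 0 0 0 0 0" --pt "0 0 0 0 0 0 0"

```text
clock: 25.58
eef_pos: [0.4577, 0.0033, 0.1265]
tool_rot: [0.062, 0.995, -0.005, 0.073]
ft_force: [0.6, 0.3, 0.2]
grip_width: 0.0001
grasp_force: 0.0
```

```bash
python3 - <<'E'
from h import *
fr();seals()
t=bot.camera("top")[170:230,285:415];w=bot.camera("wrist")
cv2.imwrite("pics/fin.png",cv2.vconcat([cv2.resize(t,(640,295),interpolation=cv2.INTER_CUBIC),w[100:400]]))
E
```

```text
25.58 phi 2.2 tcp [-185.6   -0.9  126.5] radial,tang,z force [0.6 0.4 0.2]
L area 112.30555555555556 mid [-24.7 122.1] angle 179.5 size 6.6 18.1
M area 133.63888888888889 mid [-20.1   4.4] angle 188.9 size 19.9 11.3
R area 114.05555555555556 mid [ -23.4 -122.5] angle 182.7 size 6.5 18.2
```

View pics/fin.png

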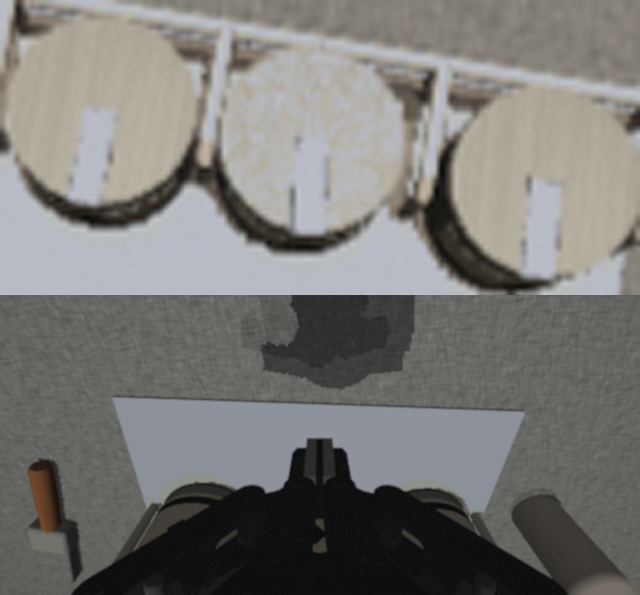

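The final view shows all three seals pointing forward, with the middle one (313,137)→(308,235) a few degrees off its neighbours. I'll measure it with a strip-matching fit.

```bash
cat >> h.py <<'E'
def strips():
    from scipy.ndimage import map_coordinates
    im=np.mean([bot.camera("top").astype(float) for _ in range(2)],0);k=bot.calibration("top")
    ch=im[...,0]-im[...,2]
    r,t=np.meshgrid(np.arange(2,45,1.),np.arange(-18,18.1,1.));ins=abs(t)<7.5;fl=(abs(t)>10.5)
    res=[]
    for n,c0 in dict(L=(0,122),M=(2,3),R=(0,-122)).items():
        best=[]
        for a in np.arange(165,200,.5):
            for off in np.arange(-8,8.1,.5):
                e=np.array([np.cos(np.radians(a)),np.sin(np.radians(a))]);f=np.array([-e[1],e[0]])
                # pivot at mid-seal
                P=np.array(c0)+[-23,0]+(r-23)[...,None]*e+(t+off)[...,None]*f
                W=RR.apply(np.c_[P.reshape(-1,2)/1e3,np.full(P.size//2,.122)])+[RX,RY,0]
                q=proj(k,W);v=map_coordinates(ch,[q[:,1],q[:,0]],order=1).reshape(r.shape)
                best.append((np.median(v[ins])-v[fl].mean() if 0 else v[ins].mean()-v[fl].mean(),a,off))
        best=np.array(sorted(best)[-12:]);w=best[-1];res.append(best[:,1].mean())
        print(n,w.round(2),"mean angle",best[:,1].mean().round(2),"spread",best[:,1].std().round(2))
    print("M minus neighbours",res[1]-(res[0]+res[2])/2)
E
python3 - <<'E'
from h import *
strips()
E
```

```text
L [ 31.79 179.     0.  ] mean angle 179.25 spread 0.99
M [ 15.93 189.    -1.5 ] mean angle 189.0 spread 0.89
R [ 31.91 183.     0.5 ] mean angle 182.75 spread 0.99
M minus neighbours 8.0
```

```bash
python3 - <<'E'
from h import *
plan([(r2w([-140,0,205]),pose(0,8),15)])
E
```

```text
[0, -3.8, 0.0, -4.9, 0.0, 0.0, 6.1],
[0, -3.8, 0.3, -5.0, 0.0, 0.0, 6.2],
[0, -3.7, 0.8, -4.9, 0.0, 0.0, 6.1],
[0, -3.6, 1.2, -4.9, 0.0, -0.1, 6.2],
[0, -3.4, 1.5, -5.0, 0.1, 0.0, 6.1],
[0, -3.3, 1.9, -4.9, 0.0, 0.0, 6.2],
[0, -3.1, 2.3, -4.9, 0.0, 0.0, 6.1],
[0, -2.8, 2.5, -5.0, 0.0, 0.0, 6.1],
[0, -2.5, 2.9, -4.9, 0.0, 0.0, 6.2],
[0, -2.2, 3.1, -4.9, 0.0, 0.0, 6.1],
[0, -1.8, 3.3, -5.0, 0.0, 0.0, 6.2],
[0, -1.5, 3.5, -4.9, 0.1, 0.0, 6.1],
[0, -1.1, 3.6, -4.9, 0.0, -0.1, 6.2],
[0, -0.8, 3.7, -5.0, 0.0, 0.0, 6.1],
[0, -0.3, 3.8, -4.9, 0.0, 0.0, 6.1]
```

Call:
move_arm --pt "0 -3.8 0 -5 0 0 6.1" --pt "0 -3.8 0.3 -5 0 0 6.1" --pt "0 -3.7 0.8 -5 0 0 6.1" --pt "0 -3.6 1.2 -5 0 0 6.1" --pt "0 -3.4 1.5 -5 0 0 6.1" --pt "0 -3.3 1.9 -5 0 0 6.1" --pt "0 -3 2.3 -5 0 0 6.1" --pt "0 -2.8 2.5 -5 0 0 6.1" --pt "0 -2.5 2.9 -5 0 0 6.1" --pt "0 -2.2 3 -5 0 0 6.1"

```text
clock: 26.67
eef_pos: [0.4873, -0.0011, 0.1784]
tool_rot: [0.561, 0.825, 0.031, 0.062]
ft_force: [-0.4, 0.1, -0.1]
grip_width: -0.0
grasp_force: 0.0
```

Call:
move_arm --pt "0 -1.8 3.3 -5 0 0 6.1" --pt "0 -1.5 3.5 -5 0 0 6.1" --pt "0 -1 3.6 -5 0 0 6.1" --pt "0 -0.8 3.7 -5 0 0 6.1" --pt "0 -0.3 3.8 -5 0 0 6.1" --pt "0 0 0 0 0 0 0" --pt "0 0 0 0 0 0 0" --pt "0 0 0 0 0 0 0"

```text
clock: 27.33
eef_pos: [0.5017, -0.0028, 0.2056]
tool_rot: [0.756, 0.651, 0.046, 0.052]
ft_force: [-0.3, -0.2, -0.2]
grip_width: -0.0002
grasp_force: 0.0
```

```bash
cat >> h.py <<'E'
def wseal():
    """lids and seals from the wrist camera, rectified on z=.122 at 2 px/mm: angle by strip matching with free centre"""
    from scipy.ndimage import map_coordinates
    k=bot.calibration("wrist");im=bot.camera("wrist").astype(float);out=[]
    r,t=np.meshgrid(np.arange(2,46,1.),np.arange(-18,18.1,1.));ins=abs(t)<8;fl=abs(t)>10.5
    for n,c0 in dict(L=(0,122),M=(2,3),R=(0,-122)).items():
        L=np.array(c0,float);best=[]
        def smp(P):
            W=RR.apply(np.c_[P.reshape(-1,2)/1e3,np.full(P.size//2,.122)])+[RX,RY,0];q=proj(k,W)
            return np.array([map_coordinates(im[...,c],[q[:,1],q[:,0]],order=1) for c in range(3)])
        for a in np.arange(160,205,1.):
            e=np.array([np.cos(np.radians(a)),np.sin(np.radians(a))]);f=np.array([-e[1],e[0]])
            for dx in np.arange(-8,13,4.):
                for off in np.arange(-14,14.1,1):
                    v=smp(L+[dx-23,0]+(r-23)[...,None]*e+(t+off)[...,None]*f)
                    b=(v.sum(0)/3+2*(v[0]-v[2])).reshape(r.shape);best.append((b[ins].mean()-b[fl].mean(),a,off,dx))
        best=np.array(sorted(best));tp=best[best[:,0]>best[-1,0]*.97];out.append(tp[:,1].mean());print(n,best[-1].round(1),tp[:,1].mean().round(1),tp[:,1].std().round(1))
    print("M-nbrs",out[1]-(out[0]+out[2])/2)
    cv2.imwrite("pics/wseal.png",im)
E
python3 - <<'E'
from h import *
fr();wseal()
o=bot.outline_of("tin","wrist");print([(a["conf"],a["rect"]) for a in o])
E
```

```text
27.33 phi -89.2 tcp [-1.412e+02  1.000e-01  2.056e+02] radial,tang,z force [ 0.3 -0.3 -0.2]
L [ 74.2 179.   -1.   -4. ] 179.5 2.7
M [ 49.6 184.    0.   -4. ] 185.2 2.5
R [ 42.3 160.  -12.   12. ] 160.3 0.5
M-nbrs 15.30821078431373
[(0.82, [377.8, 123.9, 155.9, 128.7])][ WARN:0@7.980] global loadsave.cpp:1063 imwrite_ Unsupported depth image for selected encoder is fallbacked to CV_8U.
```

```bash
cat >> h.py <<'E'
def edges(cent,img,k,a0=180,ch=lambda v:v.sum(0)/3+2*(v[0]-v[2])):
    from scipy.ndimage import map_coordinates,gaussian_filter
    r=np.arange(6,42,1.);t=np.arange(-22,22.01,.5);Rr,T=np.meshgrid(r,t,indexing='ij')
    a=np.radians(a0);e=np.array([np.cos(a),np.sin(a)]);f=np.array([-e[1],e[0]])
    P=np.array(cent)+Rr[...,None]*e+T[...,None]*f
    W=RR.apply(np.c_[P.reshape(-1,2)/1e3,np.full(P.size//2,.122)])+[RX,RY,0];q=proj(k,W)
    b=ch(np.array([map_coordinates(img[...,c],[q[:,1],q[:,0]],order=1) for c in range(3)])).reshape(Rr.shape)
    b=gaussian_filter(b,[3,2]);g=np.gradient(b,axis=1);res=[]
    # best pair of edges ~18 mm apart per row
    sc=g[:,:-36]-g[:,36:];i=sc.argmax(1);mid=t[i]+9
    for _ in range(4):
        p=np.polyfit(r,mid,1);d=abs(mid-np.polyval(p,r));m=d<max(1.0,np.median(d)*2);p=np.polyfit(r[m],mid[m],1)
        r,mid=r[m],mid[m]
    return a0+np.degrees(np.arctan(p[0])),p[1],len(r),d.mean()
E
python3 - <<'E'
from h import *
im=bot.camera("wrist").astype(float);k=bot.calibration("wrist")
tp=bot.camera("top").astype(float);kt=bot.calibration("top")
for n,c in dict(L=(0,122),M=(0,3),R=(0,-122)).items():
    for a0 in(178,183,188):print(n,"wrist",np.round(edges(c,im,k,a0),2),"top",np.round(edges(c,tp,kt,a0),2),"grey",np.round(edges(c,im,k,a0,lambda v:v[0]),2))
E
```

```text
L wrist [1.7919e+02 2.5000e-01 3.6000e+01 1.0000e-01] top [1.7916e+02 2.3000e-01 3.6000e+01 1.1000e-01] grey [1.7944e+02 1.7000e-01 3.6000e+01 1.2000e-01]
L wrist [ 1.7996e+02 -3.0000e-02  3.6000e+01  1.2000e-01] top [ 1.7999e+02 -1.2000e-01  3.6000e+01  1.4000e-01] grey [ 1.8004e+02 -9.0000e-02  3.6000e+01  1.2000e-01]
L wrist [1.798e+02 5.000e-02 3.600e+01 1.400e-01] top [ 1.7996e+02 -1.5000e-01  3.6000e+01  1.9000e-01] grey [ 1.7983e+02 -0.0000e+00  3.6000e+01  1.5000e-01]
M wrist [186.43  -2.43  36.     0.19] top [190.47  -4.81  36.     0.39] grey [186.69  -2.47  36.     0.21]
M wrist [ 1.8648e+02 -2.4000e+00  3.6000e+01  1.8000e-01] top [190.48  -4.55  34.     0.33] grey [186.4   -2.27  36.     0.2 ]
M wrist [186.69  -2.49  36.     0.2 ] top [190.79  -4.66  36.     0.27] grey [ 1.8726e+02 -2.6100e+00  3.6000e+01  1.5000e-01]
R wrist [209.41 -18.76  36.     5.17] top [ 1.8267e+02 -3.8000e-01  3.6000e+01  1.8000e-01] grey [202.88 -19.44  22.     1.45]
R wrist [214.7  -19.71  36.     4.83] top [ 1.8286e+02 -4.8000e-01  3.6000e+01  7.0000e-02] grey [216.54 -20.2   36.     4.85]
R wrist [228.   -21.91  16.     2.13] top [ 1.832e+02 -6.900e-01  3.600e+01  1.700e-01] grey [226.67 -20.52  16.     1.15]
```

The wrist measurement is consistent: the middle seal is at 186.5° against about 180-181° for its neighbours. It needs about 6° more.

```bash
python3 - <<'E'
from h import *
plan([(r2w([-130,-3,130]),pose3(7,8),14),(F(7,72,C=(5,4)),pose3(7,8),5)])
E
```

```text
[0, -0.2, 0.0, 5.5, 0.0, 0.0, -6.9],
[0, -0.3, 0.0, 5.5, -0.1, 0.1, -6.8],
[0, -0.3, 0.0, 5.5, 0.0, 0.0, -6.9],
[0, -0.2, 0.0, 5.5, -0.1, 0.1, -6.9],
[0, -0.3, -0.1, 5.5, 0.0, 0.0, -6.9],
[0, -0.2, -0.2, 5.5, -0.1, 0.1, -6.8],
[0, -0.2, -0.1, 5.5, 0.0, 0.0, -6.9],
[0, -0.2, -0.2, 5.5, 0.0, 0.0, -6.9],
[0, -0.2, -0.3, 5.5, -0.1, 0.1, -6.9],
[0, -0.2, -0.2, 5.5, 0.0, 0.0, -6.8],
[0, -0.1, -0.3, 5.5, -0.1, 0.1, -6.9],
[0, -0.2, -0.3, 5.5, 0.0, 0.0, -6.9],
[0, 0.0, -0.3, 5.5, -0.1, 0.1, -6.9],
[0, -0.1, -0.3, 5.4, 0.0, 0.0, -6.8],
[0, -11.2, -1.9, 10.7, 0.0, 0.0, 0.0],
[0, -11.2, -1.9, 10.6, 0.0, 0.0, 0.0],
[0, -11.2, -1.9, 10.7, 0.0, 0.0, 0.0],
[0, -11.2, -1.9, 10.7, 0.0, 0.0, 0.0],
[0, -11.2, -1.9, 10.7, 0.0, 0.0, 0.0]
```

Call:
move_arm --pt "0 -0.2 0 5.5 0 0 -6.9" --pt "0 -0.3 0 5.5 -0.1 0.1 -6.9" --pt "0 -0.3 0 5.5 0 0 -6.9" --pt "0 -0.2 0 5.5 -0.1 0.1 -6.9" --pt "0 -0.3 -0.1 5.5 0 0 -6.9" --pt "0 -0.2 -0.2 5.5 -0.1 0.1 -6.8" --pt "0 -0.2 -0.1 5.5 0 0 -6.9" --pt "0 -0.2 -0.2 5.5 0 0 -6.9" --pt "0 -0.2 -0.3 5.5 -0.1 0.1 -6.9" --pt "0 -0.2 -0.2 5.5 0 0 -6.8"

```text
clock: 28.37
eef_pos: [0.5094, -0.0063, 0.1519]
tool_rot: [0.253, 0.965, 0.013, 0.07]
ft_force: [0.1, -0.1, 0.1]
grip_width: -0.0005
grasp_force: 0.0
```

Call:
move_arm --pt "0 -0.1 -0.3 5.5 -0.1 0.1 -6.9" --pt "0 -0.2 -0.3 5.5 0 0 -6.9" --pt "0 0 -0.3 5.5 -0.1 0.1 -6.9" --pt "0 -0.1 -0.3 5.5 0 0 -6.8" --pt "0 -11 -2 10.7 0 0 0" --pt "0 -11 -2 10.7 0 0 0" --pt "0 -11 -2 10.7 0 0 0" --pt "0 -11 -2 10.7 0 0 0" --pt "0 -11 -2 10.7 0 0 0" --pt "0 0 0 0 0 0 0"

```text
clock: 29.2
eef_pos: [0.5751, -0.0205, 0.0834]
tool_rot: [0.019, 0.997, -0.001, 0.07]
ft_force: [0.6, -0.0, 0.1]
grip_width: 0.0001
grasp_force: 0.0
```

```bash
python3 - <<'E'
from h import *
fr();plan([(F(7,64.3,C=(6,4)),pose3(7,8),3)])
E
```

```text
29.2 phi 7.0 tcp [-65.9  -5.5  83.4] radial,tang,z force [ 0.6 -0.   0.1]
[0, -2.8, 0.2, -0.1, 0.0, 0.0, 0.0],
[0, -2.8, 0.2, -0.2, 0.0, 0.0, 0.0],
[0, -2.8, 0.2, -0.1, 0.0, 0.0, 0.0]
```

Call:
move_arm --pt "0 -2.5 0.2 -0.1 0 0 0" --pt "0 -2.5 0.2 -0.1 0 0 0" --pt "0 -2 0 0 0 0 0" --pt "0 -1 0 0 0 0 0" --pt "0 0 0 0 0 0 0"

```text
clock: 29.62
eef_pos: [0.5824, -0.02, 0.0873]
tool_rot: [0.019, 0.997, -0.001, 0.071]
ft_force: [-0.2, -1.5, -0.5]
grip_width: 0.0
grasp_force: 0.0
```

Call:
move_arm --pt "0 -0.6 0 0.1 0 0 0" --pt "0 0 0 0 0 0 0"

```text
clock: 29.78
eef_pos: [0.5827, -0.02, 0.0868]
tool_rot: [0.02, 0.997, -0.001, 0.07]
ft_force: [0.0, -0.6, -0.1]
grip_width: -0.0001
grasp_force: 0.0
```

Call:
move_arm --pt "0 -0.6 0 0.1 0 0 0" --pt "0 0 0 0 0 0 0"

```text
clock: 29.95
eef_pos: [0.5833, -0.0201, 0.0866]
tool_rot: [0.02, 0.997, -0.001, 0.07]
ft_force: [0.1, -0.6, -0.4]
grip_width: 0.0003
grasp_force: 0.0
```

Call:
move_arm --pt "0 -0.6 0 0.1 0 0 0" --pt "0 -0.3 0 0 0 0 0"

```text
clock: 30.12
eef_pos: [0.5837, -0.0201, 0.0864]
tool_rot: [0.02, 0.997, -0.001, 0.07]
ft_force: [-1.9, -0.5, 1.3]
grip_width: 0.0
grasp_force: 1.0
```

Call:
move_arm --pt "0 -0.5 0 0.1 0 0 0" --pt "0 0 0 0 0 0 0"

```text
clock: 30.28
eef_pos: [0.5838, -0.0201, 0.0863]
tool_rot: [0.02, 0.997, -0.001, 0.069]
ft_force: [-4.0, -0.6, 2.1]
grip_width: 0.0
grasp_force: 1.9
```

Call:
move_arm --pt "0 -0.5 0 0 0 0 0" --pt "0 0 0 0 0 0 0"

```text
clock: 30.45
eef_pos: [0.5839, -0.0201, 0.0862]
tool_rot: [0.02, 0.997, -0.001, 0.069]
ft_force: [-4.7, 1.1, 4.1]
grip_width: 0.0004
grasp_force: 2.8
```

```bash
python3 - <<'E'
from h import *
fr()
E
```

```text
30.45 phi 7.0 tcp [-57.3  -3.7  86.2] radial,tang,z force [-4.8  0.9  4.1]
```

Call:
move_arm --pt "0 -0.3 2.4 -0.1 0.3 0 2.2" --pt "0 -0.1 2.4 -0.1 0.3 0 2.2" --pt "0 -0.1 2.4 0 0.3 0 2.2" --pt "0 0 0 0 0 0 0"

```text
clock: 30.78
eef_pos: [0.5842, -0.0134, 0.0859]
tool_rot: [0.078, 0.995, -0.006, 0.068]
ft_force: [-6.0, -1.6, 2.3]
grip_width: 0.0
grasp_force: 2.8
```

Call:
move_arm --pt "0 2 0 -0.3 0 0 0" --pt "0 5 0 -0.7 0 0 0" --pt "0 20 0 -2 0 0 0" --pt "0 40 0 -10 0 0 0" --pt "0 20 0 -30 0 0 0" --pt "0 0 0 0 0 0 0"

```text
clock: 31.28
eef_pos: [0.4917, 0.0019, 0.1194]
tool_rot: [0.077, 0.995, -0.005, 0.07]
ft_force: [0.3, 0.1, 0.1]
grip_width: 0.0001
grasp_force: 0.0
```

```bash
python3 - <<'E'
from h import *
fr();plan([(r2w([-140,0,205]),pose(0,8),15)])
tp=bot.camera("top").astype(float);kt=bot.calibration("top")
for n,c in dict(L=(0,122),M=(0,5),R=(0,-122)).items():
    for a0 in(178,183,188):print(n,"top",np.round(edges(c,tp,kt,a0),2))
E
```

```text
31.28 phi 0.4 tcp [-151.8    3.1  119.4] radial,tang,z force [0.3 0.1 0.1]
[0, -1.6, -0.2, -5.5, 0.0, 0.0, 6.0],
[0, -1.6, -0.1, -5.6, 0.0, 0.0, 6.1],
[0, -1.6, 0.2, -5.5, 0.0, 0.0, 6.0],
[0, -1.5, 0.3, -5.6, 0.0, 0.0, 6.0],
[0, -1.6, 0.4, -5.5, 0.0, 0.0, 6.0],
[0, -1.4, 0.6, -5.6, 0.0, 0.0, 6.1],
[0, -1.4, 0.8, -5.5, 0.1, 0.0, 6.0],
[0, -1.3, 0.9, -5.5, 0.0, 0.0, 6.0],
[0, -1.2, 1.0, -5.6, 0.0, 0.0, 6.0],
[0, -1.1, 1.2, -5.5, 0.0, 0.0, 6.1],
[0, -1.0, 1.2, -5.6, 0.0, 0.0, 6.0],
[0, -0.8, 1.4, -5.5, 0.0, 0.0, 6.0],
[0, -0.7, 1.4, -5.6, 0.0, 0.0, 6.1],
[0, -0.5, 1.5, -5.5, 0.0, 0.0, 6.0],
[0, -0.4, 1.6, -5.5, 0.0, -0.1, 6.0]
L top [1.7914e+02 2.3000e-01 3.6000e+01 1.1000e-01]
L top [1.7948e+02 1.0000e-01 3.6000e+01 1.5000e-01]
L top [ 1.798e+02 -6.000e-02  3.600e+01  2.000e-01]
M top [180.09  -0.39  36.     0.21]
M top [180.07  -0.37  36.     0.28]
M top [180.64  -0.66  36.     0.24]
R top [182.54  -0.39  36.     0.2 ]
R top [ 1.8269e+02 -4.6000e-01  3.6000e+01  1.3000e-01]
R top [ 1.8315e+02 -7.3000e-01  3.6000e+01  1.8000e-01]
```

Top camera gives the middle seal at 180.3°, between its neighbours. One wrist check, moving clear at the same time.

Call:
move_arm --pt "0 -1.6 0 -5.5 0 0 6" --pt "0 -1.6 0 -5.5 0 0 6" --pt "0 -1.6 0.2 -5.5 0 0 6" --pt "0 -1.5 0.3 -5.5 0 0 6" --pt "0 -1.5 0.4 -5.5 0 0 6" --pt "0 -1.4 0.6 -5.5 0 0 6" --pt "0 -1.4 0.8 -5.5 0 0 6" --pt "0 -1.3 0.9 -5.5 0 0 6" --pt "0 -1.2 1 -5.5 0 0 6" --pt "0 -1.1 1.2 -5.5 0 0 6"

```text
clock: 32.17
eef_pos: [0.5043, -0.0018, 0.1742]
tool_rot: [0.566, 0.821, 0.032, 0.064]
ft_force: [-1.1, -0.8, -0.2]
grip_width: 0.0
grasp_force: 0.0
```

Call:
move_arm --pt "0 -1 1.2 -5.5 0 0 6" --pt "0 -0.8 1.4 -5.5 0 0 6" --pt "0 -0.7 1.4 -5.5 0 0 6" --pt "0 -0.5 1.5 -5.5 0 0 6" --pt "0 -0.4 1.5 -5.5 0 0 6" --pt "0 0 0 0 0 0 0" --pt "0 0 0 0 0 0 0" --pt "0 0 0 0 0 0 0"

```text
clock: 32.83
eef_pos: [0.5067, -0.0034, 0.2018]
tool_rot: [0.757, 0.649, 0.046, 0.053]
ft_force: [-0.3, -0.6, -0.4]
grip_width: 0.0001
grasp_force: 0.0
```

```bash
python3 - <<'E'
from h import *
fr();im=bot.camera("wrist").astype(float);k=bot.calibration("wrist")
for n,c in dict(L=(0,122),M=(0,5)).items():
    for a0 in(178,183,188):print(n,"wrist",np.round(edges(c,im,k,a0),2))
# lid outline centre from the top view: lids compared along rack x
t=bot.camera("top");kt=bot.calibration("top")
for q in("tin","tin_left","tin_right"):
    o=bot.outline_of(q,"top")
    if o:
        v,u=np.nonzero(o[0]["pixels"]);P=np.array([w2r(onz(kt,a,b,.122))[:2] for a,b in zip(u,v)]);print(q,o[0]["conf"],"back edge",np.percentile(P[:,0],99.5).round(1),"mid y",P[:,1].mean().round(1))
E
```

```text
32.83 phi -89.5 tcp [-136.1    0.4  201.8] radial,tang,z force [ 0.7 -0.2 -0.4]
L wrist [1.7963e+02 2.3000e-01 3.6000e+01 1.2000e-01]
L wrist [1.7956e+02 2.7000e-01 3.6000e+01 1.3000e-01]
L wrist [1.7989e+02 1.3000e-01 3.6000e+01 1.3000e-01]
M wrist [ 1.8248e+02 -1.2300e+00  3.6000e+01  1.5000e-01]
M wrist [ 1.8287e+02 -1.4300e+00  3.6000e+01  3.0000e-02]
M wrist [ 1.8271e+02 -1.3400e+00  3.6000e+01  1.3000e-01]
tin 0.78 back edge 50.8 mid y 8.0
tin_left 0.86 back edge 47.7 mid y 119.1
tin_right 0.55 back edge 49.5 mid y -115.6
```

```bash
python3 -c "
from workcell import bot
print(bot.job_done())"
```

```text
the job is handed in; nothing more can be done
None
```

I slid the tin home against the back rails, then rolled it with the fingertip until its label faced front, within about 2° of its neighbours by camera. The job is handed in with the arm clear, at about 33 s of the 72 s allowed; finger force on the tin peaked at about 12 N in the readings (dent limit 15 N), and I saw no change to the other items.

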